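# Make up the edger kit and the blocking kit

### The job

Make up two kits in the foam-lined job trays. The edger kit, in the tray with blue-floored pockets, takes the grinding wheel, the brown dressing stick and the blue lens block; the blocking kit, in the tray with yellow-floored pockets, takes the red pad roll and the yellow lens block, next to the lens blank that already lies there. Bed each thing down flat in the pocket cut for it, and leave the lens blank in its pocket and the red lens block standing where it is on the bench.

Things in the scene. Friction and masses are not known exactly. Their poses are not given: they have to be found in the camera images.
- edger_tray: Grey-blue job tray, 124 x 178 x 36 mm, fixed. Black foam insert flush with the rim (z 36 mm) has 3 pockets with blue floors at z 30 mm. Origin: centre of tray underside; x across it (away from the robot at yaw 0), y along its length, z up. Pockets (centre x, y in tray frame, mm): wheel, round 76 wide (11, -40); stick, 32 along x by 78 along y (-32, 40); block, round 32 wide (28, 42).
- press_tray: Light grey job tray, 124 x 178 x 36 mm, fixed. Black foam insert flush with the rim (z 36 mm) has 3 pockets with yellow floors at z 30 mm. Origin: centre of tray underside; x across it (away from the robot at yaw 0), y along its length, z up. Pockets (centre x, y in tray frame, mm): roll, round 69 wide (16, -41.5); lens blank, round 69 wide, filled (16, 41); block, round 31 wide (-35.5, 0).
- grinding_wheel: Grinding wheel lying flat, tan rim and pale grey hub, 68 mm across, 22 mm high, 0.28 kg (varies). Origin: centre of its underside, z up. Goes into the edger tray's wheel pocket. Starts behind the trays or left of the lens meter (175 mm tall), 38 mm or more in front of the tall edging machine (its face at x = 0.488 m).
- brown_stick: Brown abrasive dressing stick, a plain bar lying flat: 22 mm wide (its x), 70 mm long (its y), 13 mm high, 50 g. Origin: centre of its underside, z up. Goes into the edger tray's stick pocket, its length along the pocket, either way round. Starts behind the trays, its length within 0.35 rad of the world x direction.
- blue_block: Blue plastic lens block (chuck adapter), a round stub standing upright: base flange 24 mm across and 5 mm high, tapering above it to 14 mm at the top, 18.5 mm tall; 12 g. Origin: centre of its underside, z up. Goes into the edger tray's block pocket. Starts behind the trays or left of the lens meter (175 mm tall), 38 mm or more in front of the tall edging machine (its face at x = 0.488 m).
- yellow_block: Yellow plastic lens block (chuck adapter), a round stub standing upright: base flange 24 mm across and 5 mm high, tapering above it to 14 mm at the top, 18.5 mm tall; 12 g. Origin: centre of its underside, z up. Goes into the press tray's block pocket. Starts behind the trays or left of the lens meter (175 mm tall), 38 mm or more in front of the tall edging machine (its face at x = 0.488 m).
- red_block: Red plastic lens block (chuck adapter), a round stub standing upright: base flange 24 mm across and 5 mm high, tapering above it to 14 mm at the top, 18.5 mm tall; 12 g. Origin: centre of its underside, z up. Belongs to neither kit; stays where it is on the bench.
- pad_roll: Roll of red adhesive blocking pads standing on its flat end, 62 mm across, 46 mm high, 60 g. Origin: centre of its underside, z up. Goes into the press tray's roll pocket. Starts behind the trays or left of the lens meter (175 mm tall), 38 mm or more in front of the tall edging machine (its face at x = 0.488 m).
- lens_blank: Clear grey round lens blank, 65 mm across, 10 mm thick, already lying in its pocket in the press tray; stays there. Origin: centre of its underside, z up.

How it is judged:
By the outcome, as a careful person would: the job done as asked, in the order asked, and still so for the second after the job is handed in, with the robot touching nothing.
It also fails if it takes over 144 s, if anything falls off the work surface, if the arm or the gripper's body presses on something with over 40 N, if the wrist force passes 120 N, or if a joint passes its speed limit or range.

### The arm

A 6-joint arm with a two-finger parallel gripper is mounted at the origin on a cart in front of the work surface, level with it; the furniture and walls round the work are solid. World frame = base frame: x ahead of the robot, y to its left, z up, the work surface at z = 0. Lengths are in m, angles in rad, forces in N, time in s.
With the tool pointing down it reaches from about 0.275 to 0.75 m from the base axis. Payload 10.2 kg.
Tool frame: the origin (TCP) lies on the centre line of the jaws, within the pads' length; the fingertips stand 8 mm ahead of it and the grasp point (between the pads) lies 11 mm behind it (ctrl.finger_overhang is the distance from the TCP to the fingertips, in m); z points along the fingers, y is the line along which they close (so a half turn about z gives the same grasp; the last joint's range is limited). The gripper opens to 88 mm and grips with 3 to 60 N. Pads are 18 mm wide; open, the fingers measure 123 mm over their backs; the gripper's body (75 mm by 187 mm) begins 45 mm behind the grasp point.
Start: joints at [-1.551, 0.313, 1.498, -0, 1.331, -0.223], TCP at [0.126, -0.51, 0.247] pointing down, gripper open.
Joint ranges: [-2.94, 2.94], [-0.97, 2.17], [0.19, 2.56], [-1.23, 4.37], [0.02, 3.11], [-2.88, 2.88]. Speed limits (rad/s): [2.39, 2.39, 3.01, 3.14, 3.14, 3.14].

### API

Orientations are given as [roll, pitch, yaw] about the fixed x, y, z axes, in that order (R = Rz(yaw) Ry(pitch) Rx(roll)).
In Python, from bench import ctrl gives the robot as it stands. The module is installed in compiled form; this text tells all that it offers.
- The arm moves only by the shell command python3 -m inch 'ROWS' [OPENING] [FORCE]. ROWS is JSON, a list of rows, each a list of 6 numbers: the shift along the tool's x, y, z in m, then the turn, a rotation vector about the tool's x, y, z in degrees. In form: [[x, y, z, rx, ry, rz], ...]. A call has 1 to 20 rows; each row shifts and turns the commanded pose from where the row before left it, along the tool's axes as they then stand; what a row does not reach is not made up. A row lasts 1/12 s, in which the tool goes at most 41.7 mm and 7.16 degrees, less where a joint would pass 70% of its speed; a pose out of reach is approached as far as the arm can. A call with a gripper value outside its range is refused whole. OPENING is the finger opening in m, from 0 to 0.0881, set as the call begins (- or left out, the last holds). The fingers move at their own pace and stop on an object; FORCE is the grip in N (left out, the last holds). Time passes only in rows, so rows that do not move let the fingers close. It gives the time, the measured TCP pose, the force, the opening and the grip force at its end, in the units of the state.
- ctrl.state(): the state, without advancing time (a new reading comes with each control period).
- ctrl.camera(name): name is "side" or "top" or "wrist"; returns (picture, depth): 480x640x3 uint8, red, green, blue; 480x640 float32, m along the optical axis (not along the pixel's ray), 0 where there is no reading.
- ctrl.get_calibration(name): a dict with "mtx" (3x3 intrinsics, pixels), "rvec" (rotation vector, rad) and "tvec" (3), from world to camera coordinates, as OpenCV has them. Camera axes: x right, y down, z forward; pixel columns grow to the right and rows downward; lengths in m; the calibration is good to about 2 mm. A picture is of the moment at which its call begins: read the wrist's pose just before it. get_calibration takes no time and is no camera call; for the wrist camera it gives the pose at the moment of the call.
- ctrl.finish_job(): hands the job in; it is judged then, once.
The state is a dict: "time": time; "joint_pos": joint angles; "dq": joint speeds; "joint_torque": joint torques, N m; "eef_pos": TCP position; "eef_rot": TCP orientation; "ft_force": force on the tool from outside, world axes, zero at the start; "torque": the same for the moment, N m; "opening": opening from 0.0 (shut) to 1.0 (fully open); "grip_force": force on a finger pad.
Only numpy, scipy, OpenCV 4.12 (cv2) and the standard library are available. Lean on these libraries where they do the work, as an engineer would, in place of code of your own. Each camera call takes 0.05 s, during which the arm holds its last target. There are 200 camera calls.

## Working session

There is one attempt and no reset: what is moved stays moved. The work goes in short steps, Python scripts to look and compute and a shell command to move; the robot and the scene stay as the last step left them, time stands still between calls to the robot, and variables do not carry over. Pictures are saved under pics/ and viewed, at most 14 in all, crops included, and the job is handed in when it is done.

```bash
mkdir -p pics; python3 - <<'E'
from bench import ctrl
import cv2,numpy as np
print(ctrl.state())
for n in("top","side"):
    p,d=ctrl.camera(n); cv2.imwrite(f"pics/{n}0.png",p[:,:,::-1]); np.savez(f"{n}0.npz",p=p,d=d)
    c=ctrl.get_calibration(n); print(n,c)
E
```

```text
{'time': 0.0, 'joint_pos': array([-1.55135721e+00,  3.13464763e-01,  1.49839427e+00, -7.47311516e-06,
        1.33097142e+00, -2.23410085e-01]), 'dq': array([-4.88034656e-04, -6.84259970e-06, -2.08492710e-04,  7.79211848e-04,
       -4.62772335e-04,  4.01937433e-04]), 'joint_torque': array([-4.98152576e-05, -4.02209902e+01, -2.52271396e+01,  6.94277510e-02,
        3.52282345e-02, -1.14916711e-04]), 'eef_pos': array([ 0.12622336, -0.509379  ,  0.24616962]), 'eef_rot': array([-3.14038401e+00, -2.67164451e-04,  2.42850817e-01]), 'ft_force': array([ 0.24513962, -0.02352034, -0.08098634]), 'torque': array([ 0.01376582, -0.05813923, -0.03740223]), 'grip_force': 0.0, 'opening': 1.0035000561438612}
top {'mtx': array([[538.64037897,   0.        , 329.01504367],
       [  0.        , 538.64037897, 246.5200148 ],
       [  0.        ,   0.        ,   1.        ]]), 'rvec': array([ 2.20333409, -2.13892822,  0.16028759]), 'tvec': array([-0.05689981,  0.5091978 ,  1.25399604])}
side {'mtx': array([[495.60338877,   0.        , 319.64026159],
       [  0.        , 495.60338877, 244.83006022],
       [  0.        ,   0.        ,   1.        ]]), 'rvec': array([ 0.78417608, -2.39462622,  1.31923466]), 'tvec': array([0.38662968, 0.19318322, 0.93034847])}
```

View pics/top0.png

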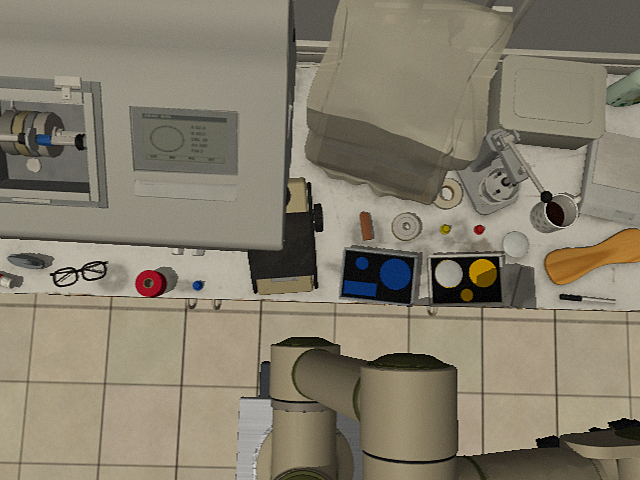

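View pics/side0.png

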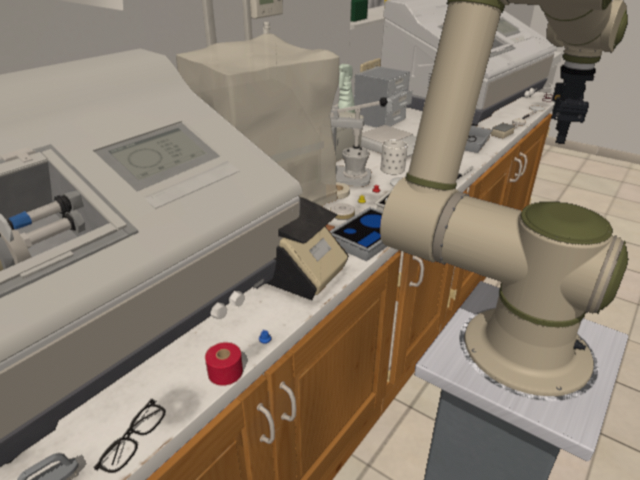

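The top view shows the edger tray near (380,275), the press tray near (467,278), the stick at (366,225), the wheel at (406,226), the yellow block at (446,229) and the red block at (479,230). The roll is at (151,283) and the blue block at (198,285), left of the lens meter. The side view agrees.

```bash
cat > h.py <<'E'
import cv2,numpy as np
from scipy.spatial.transform import Rotation as Ro
def ray(c,uv,z):
    R=cv2.Rodrigues(c["rvec"])[0]; t=c["tvec"]
    o=-R.T@t; d=R.T@np.linalg.inv(c["mtx"])@[uv[0],uv[1],1.]
    return o+d*(z-o[2])/d[2]
def blobs(p,lo,hi,box=None,amin=15):
    hsv=cv2.cvtColor(p,cv2.COLOR_RGB2HSV); m=cv2.inRange(hsv,np.array(lo),np.array(hi))
    if box is not None:
        k=np.zeros_like(m);k[box[1]:box[3],box[0]:box[2]]=255;m&=k
    cs=cv2.findContours(m,cv2.RETR_EXTERNAL,cv2.CHAIN_APPROX_NONE)[0]
    return sorted([c for c in cs if cv2.contourArea(c)>=amin],key=lambda c:-cv2.contourArea(c))
def cen(c):
    m=cv2.moments(c);return np.array([m["m10"],m["m01"]])/m["m00"]
E
python3 - <<'E'
from h import *
from bench import ctrl
p=np.load("top0.npz")["p"];d=np.load("top0.npz")["d"];c=ctrl.get_calibration("top")
def show(n,bl,z):
    for b in bl[:4]: print(n,cen(b).round(1),cv2.contourArea(b),ray(c,cen(b),z).round(4)[:2],cv2.minAreaRect(b)[1:])
show("edger",blobs(p,(100,120,60),(130,255,255),(335,245,425,305)),.03)
show("press",blobs(p,(15,120,60),(35,255,255),(425,250,510,305)),.03)
show("stick",blobs(p,(0,60,60),(20,255,220),(350,205,380,245)),.013)
show("yel",blobs(p,(22,120,60),(35,255,255),(435,215,460,240),8),.012)
show("red",blobs(p,(0,120,60),(8,255,255),(465,215,495,240),8),.012)
show("red2",blobs(p,(170,120,60),(180,255,255),(465,215,495,240),8),.012)
show("roll",blobs(p,(165,120,60),(180,255,255),(130,260,175,305)),.046)
show("blue",blobs(p,(100,120,60),(130,255,255),(185,270,210,300),8),.012)
for n,u,z in(("wheel",(406,226),.022),("ring2",(447,193),.022),("trayL",(340,297),.036),("edgeL",(418,305),.036),("topL",(347,247),.036),("topR",(421,252),.036),("meterR",(316,290),.1),("cover",(440,200),.1),("standbase",(500,212),0)): print(n,ray(c,u,z).round(3), d[u[1],u[0]])
o=cv2.resize(p[170:310,330:530],None,fx=4,fy=4,interpolation=cv2.INTER_CUBIC);cv2.imwrite("pics/top_c.png",o[:,:,::-1])
E
```

```text
edger [394.8 273.7] 717.5 [ 0.4505 -0.2005] ((30.0, 31.0), 90.0)
edger [359.7 287.8] 378.5 [ 0.4145 -0.1173] ((32.55043029785156, 13.136791229248047), 5.906140327453613)
edger [361.4 262.7] 110.0 [ 0.4744 -0.1202] ((12.727920532226562, 11.31370735168457), 45.0)
press [482.4 272.5] 591.0 [ 0.4598 -0.4109] ((27.0, 27.0), 90.0)
press [466.5 294.5] 103.0 [ 0.406  -0.3723] ((11.0, 11.0), 90.0)
stick [365.6 225.5] 240.0 [ 0.5672 -0.1299] ((28.284271240234375, 10.040916442871094), 81.8698959350586)
yel [444.5 229. ] 65.0 [ 0.5651 -0.3236] ((9.192388534545898, 9.192387580871582), 45.0)
red [478.2 229.3] 55.0 [ 0.567  -0.4068] ((8.973817825317383, 8.731282234191895), 14.03624439239502)
roll [148.4 283. ] 526.0 [0.4107 0.3748] ((26.0, 26.0), 90.0)
blue [196.5 285.7] 47.5 [0.4091 0.2711] ((9.432422637939453, 8.231931686401367), 59.036251068115234)
wheel [ 0.568 -0.227  0.022] 1.3300797
ring2 [ 0.653 -0.327  0.022] 1.342665
trayL [ 0.391 -0.071  0.036] 1.2655354
edgeL [ 0.378 -0.255  0.036] 1.902288
topL [ 0.51  -0.084  0.036] 1.2787911
topR [ 0.504 -0.262  0.036] 1.3210969
meterR [ 0.404 -0.014  0.1  ] 1.3012
cover [ 0.618 -0.292  0.1  ] 1.3164037
standbase [ 0.614 -0.465  0.   ] 1.3390079
```

View pics/top_c.png

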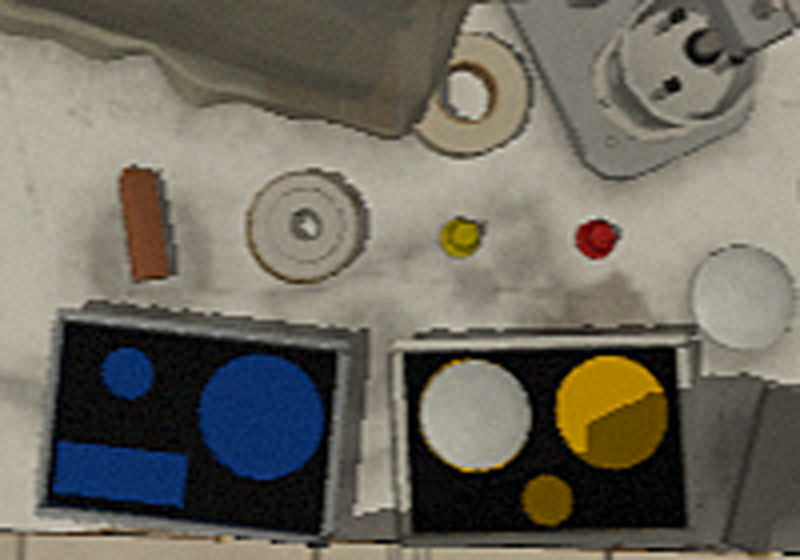

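The crop shows the wheel centre at (306,227), which is full-frame px (406.5,226.8). The ring at top right is half covered by the dust cover, so it isn't the wheel. The edger tray is turned about -4.8°. Next I'll check clearances around the back row.

```bash
python3 - <<'E'
from h import *
from bench import ctrl
f=np.load("top0.npz");d=f["d"];c=ctrl.get_calibration("top");R=cv2.Rodrigues(c["rvec"])[0]
v,u=np.mgrid[:480,:640];P=np.stack([u,v,np.ones_like(u)],-1)@np.linalg.inv(c["mtx"]).T*d[...,None]
W=(P-c["tvec"])@R; 
f2=np.load("side0.npz");c2=ctrl.get_calibration("side");R2=cv2.Rodrigues(c2["rvec"])[0]
W2=((np.stack([u,v,np.ones_like(u)],-1)@np.linalg.inv(c2["mtx"]).T*f2["d"][...,None])-c2["tvec"])@R2
A=np.r_[W.reshape(-1,3)[d.ravel()>0],W2.reshape(-1,3)[f2["d"].ravel()>0]]
print("max height mm; rows x .38-.70, cols y +.46..-.56")
ys=np.arange(.46,-.58,-.04)
print("      ",(ys*100).round().astype(int))
for x in np.arange(.36,.70,.02):
    r=[]
    for y in ys:
        s=A[(abs(A[:,0]-x)<.01)&(abs(A[:,1]-y)<.02)&(A[:,2]<.6)]
        r.append(int(1000*np.percentile(s[:,2],98)) if len(s)>3 else -9)
    print(f"{x:.2f}",r)
E
```

```text
max height mm; rows x .38-.70, cols y +.46..-.56
       [ 46  42  38  34  30  26  22  18  14  10   6   2  -2  -6 -10 -14 -18 -22
 -26 -30 -34 -38 -42 -46 -50 -54]
0.36 [-766, -768, -767, -125, -124, -126, -768, -769, -770, -767, -768, -768, -768, -767, -765, -768, -768, -770, -770, -770, -126, -772, -767, -769, -767, -769]
0.38 [2, 2, 46, 4, 2, 1, 2, 3, 2, 3, 3, 3, 2, 35, 38, 38, 39, 39, 36, 40, 40, 40, 40, 40, 20, 6]
0.40 [3, 44, 47, 47, 4, 18, 3, 2, 52, 62, 58, 53, 4, 36, 36, 37, 38, 40, 40, 39, 41, 39, 40, 40, 19, 4]
0.42 [4, 45, 49, 47, 6, 21, 5, 4, 144, 146, 144, 77, 65, 39, 35, 37, 40, 40, 40, 41, 41, 41, 41, 41, 21, 13]
0.44 [4, 4, 49, 46, 5, 4, 5, 5, 148, 149, 149, 149, 146, 38, 41, 42, 37, 39, 41, 42, 43, 39, 37, 42, 21, 20]
0.46 [5, 4, 5, 5, 5, 5, 6, 4, 152, 154, 153, 152, 151, 39, 40, 40, 40, 39, 41, 43, 44, 42, 35, 40, 21, 20]
0.48 [221, 222, 222, 223, 224, 224, 226, 226, 227, 229, 228, 156, 153, 39, 40, 41, 40, 40, 40, 42, 43, 41, 40, 41, 18, 17]
0.50 [234, 235, 236, 236, 237, 237, 238, 239, 238, 239, 241, 160, 156, 41, 40, 42, 41, 42, 40, 41, 41, 42, 42, 42, 10, 5]
0.52
[... 384 characters left out ...]
6, 276, 276, 276, 275, 136, 116, 6, 14, 19, 20, 26, 25, 6, 16, 7, 20, 253, 4, 91]
0.60 [216, 294, 283, 283, 283, 283, 283, 284, 285, 285, 284, 136, 96, 5, 12, 16, 6, 24, 21, 6, 6, 6, 21, 265, 249, 90]
0.62 [-9, 303, 291, 290, 289, 289, 289, 289, 293, 293, 294, 138, 7, 6, 6, 5, 5, 380, 402, 357, 23, 21, 92, 250, 6, 91]
0.64 [-9, 311, 300, 299, 298, 299, 300, 299, 301, 303, 301, 137, 5, 6, 5, 173, 386, 404, 414, 407, 24, 25, 193, 245, 23, 86]
0.66 [300, 320, 308, 308, 307, 308, 309, 309, 311, 312, 311, 123, 5, 5, 303, 397, 403, 414, 418, 410, 24, 90, 233, 238, 93, 6]
0.68 [299, 328, 318, 317, 316, 316, 317, 318, 319, 320, 320, 7, 337, 382, 399, 403, 407, 411, 415, 412, 25, 89, 232, 232, -9, 6]
```

```bash
python3 -m inch '[[0.0417,0,0,0,0,1.2],[0.0417,0,0,0,0,1.2],[0.0417,0,0,0,0,1.2],[0.0417,0,0,0,0,1.2],[0.0417,0,0,0,0,1.2],[0.0417,-0.01,0,0,0,1.2],[0.0417,-0.025,0,0,0,1.2],[0.0417,-0.03,0,0,0,1.2],[0.02,-0.03,0,0,0,1.2],[0,-0.03,0,0,0,1.2],[0,-0.03,0,0,0,1],[0,0,0,0,0,0],[0,0,0,0,0,0]]'; python3 - <<'E'
from h import *
from bench import ctrl
s=ctrl.state();print(s["eef_pos"],s["eef_rot"],s["joint_pos"])
p,d=ctrl.camera("wrist");c=ctrl.get_calibration("wrist");np.savez("w1.npz",p=p,d=d,**c);cv2.imwrite("pics/w1.png",p[:,:,::-1]);R=cv2.Rodrigues(c["rvec"])[0];print(-R.T@c["tvec"],R[2])
E
```

```text
time: 1.18
eef_pos: [0.4486, -0.3075, 0.2469]
eef_rot: [3.142, 0.0, 0.018]
ft_force: [0.1, -0.3, 0.3]
opening: 0.999
grip_force: 0.0
[ 0.44860658 -0.30754156  0.2468674 ] [3.14153639e+00 7.84508782e-05 1.77977493e-02] [-8.16406695e-01  3.54545950e-01  1.43982276e+00 -9.83565416e-05
  1.34723497e+00  7.36613687e-01]
[ 0.51468876 -0.30790818  0.38522466] [-0.25706245 -0.00378284 -0.96638739]
```

View pics/w1.png

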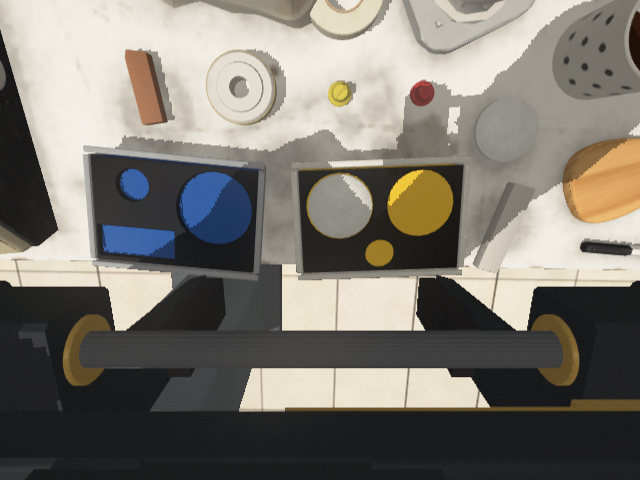

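The wrist view shows everything near the trays: stick (146,87), wheel (241,87), yellow block (340,93), red block (422,93). The edger pockets are at (133,184), (215,207) and (138,241). The press pockets are at (420,203) and (379,253). I'll measure them in this view.

```bash
python3 - <<'E'
from h import *
p_=np.load("w1.npz");p=p_["p"];c={k:p_[k] for k in("mtx","rvec","tvec")}
def show(n,bl,z):
    for b in bl[:4]: print(n,cen(b).round(1),cv2.contourArea(b),ray(c,cen(b),z).round(4)[:2],np.round(cv2.minAreaRect(b)[1],1))
    return bl
e=blobs(p,(95,90,40),(130,255,255),(85,150,265,270),100);show("edger",e,.03)
y=blobs(p,(15,130,40),(35,255,255),(350,160,460,275),100);show("press",y,.03)
def circ(b,z): 
    W=np.array([ray(c,q,z)[:2] for q in b[:,0,:]]);h=cv2.convexHull(W.astype(np.float32));M=np.hstack([2*h[:,0],np.ones((len(h),1))]);s=np.linalg.lstsq(M,(h[:,0]**2).sum(1),rcond=None)[0];return s[:2],np.sqrt(s[2]+s[0]**2+s[1]**2)
for b in e[:3]+y: print("circ",circ(b,.03))
s=show("stick",blobs(p,(0,60,50),(18,255,255),(115,40,175,135),100),.013)[0]
W=np.array([ray(c,q,.013)[:2] for q in cv2.boxPoints(cv2.minAreaRect(s))]);print(W,W.mean(0))
for n,b in(("yel",blobs(p,(20,120,40),(35,255,255),(320,70,360,115),30)),("red",blobs(p,(0,110,40),(8,255,255),(405,75,440,110),30))):
    print(n,cen(b[0]),ray(c,cen(b[0]),.009)[:2])
g=cv2.GaussianBlur(cv2.cvtColor(p,cv2.COLOR_RGB2GRAY),(3,3),0)[35:140,190:300]
H=cv2.HoughCircles(g,cv2.HOUGH_GRADIENT,1,5,param1=100,param2=15,minRadius=6,maxRadius=40)
for h in H[0][:8]: print("wheel",h+[190,35,0],ray(c,h[:2]+[190,35],.022)[:2])
g=cv2.cvtColor(p,cv2.COLOR_RGB2GRAY)[40:135,60:300]
cv2.imwrite("pics/wc.png",cv2.resize(p[35:140,100:300,::-1],None,fx=4,fy=4,interpolation=cv2.INTER_CUBIC))
E
```

```text
edger [215.1 207.6] 4079.0 [ 0.4519 -0.1997] [75.1 69.8]
edger [138.3 241.2] 1961.0 [ 0.4145 -0.1159] [75.  28.5]
edger [134. 184.] 687.5 [ 0.4749 -0.1187] [32.5 26.9]
press [419.9 202.4] 3413.0 [ 0.4607 -0.411 ] [63.6 69.3]
press [379.  252.6] 591.5 [ 0.406  -0.3722] [27. 28.]
circ (array([ 0.45076554, -0.19962919]), np.float64(0.037826216786250845))
circ (array([ 0.41678467, -0.11619562]), np.float64(0.038154752990772305))
circ (array([ 0.47465135, -0.11884285]), np.float64(0.015294603804877712))
circ (array([ 0.459862  , -0.41090741]), np.float64(0.0344725487061171))
circ (array([ 0.40587019, -0.37215331]), np.float64(0.015271702105363017))
stick [145.2  86.8] 1850.5 [ 0.5693 -0.1325] [79.1 26.4]
[[ 0.60156808 -0.11432195]
 [ 0.60758115 -0.13982968]
 [ 0.5374474  -0.15152164]
 [ 0.53078899 -0.12468561]] [ 0.5693464  -0.13258972]
yel [339.13970588  93.55882353] [ 0.56671858 -0.32568326]
red [421.7   92.96] [ 0.56862854 -0.4089527 ]
wheel [240.5         84.5         36.09999847] [ 0.57154154 -0.22929356]
wheel [250.5         85.5         36.09999847] [ 0.57080072 -0.23894728]
wheel [245.5         87.5         39.40000153] [ 0.5689236  -0.23403038]
wheel [237.5  79.5  30.5] [ 0.57596422 -0.22659007]
wheel [235.5  86.5  35. ] [ 0.56966672 -0.22436667]
wheel [245.5  94.5  30.5] [ 0.5625889 -0.2337812]
wheel [237.5         93.5         29.39999962] [ 0.56337144 -0.2260202 ]
wheel [241.5         90.5         21.60000038] [ 0.56615327 -0.23003358]
```

View pics/wc.png

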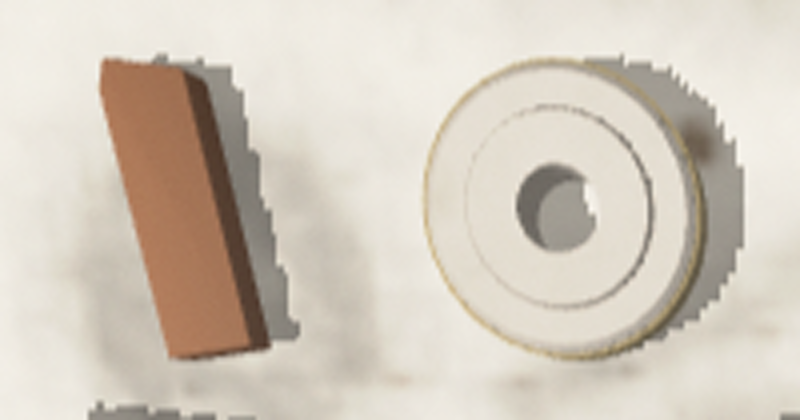

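The wheel hub and groove are centred at crop (557,207), which is px (239.2,86.7). That ray gives about (0.5695,-0.228). The stick's top face is centred near px (144,87). I'll work with the tool half turned, so the camera faces the robot and stays clear of the dust cover.

```bash
python3 - <<'E'
from h import *
p_=np.load("w1.npz");c={k:p_[k] for k in("mtx","rvec","tvec")}
print("wheel",ray(c,(239.2,86.7),.022))
f=lambda a,b:ray(c,(100+a/4,35+b/4),.013)[:2]
K=[f(103,62),f(184,70),f(250,345),f(170,352)];print(np.round(K,4),np.mean(K,0))
a=(K[0]+K[1]-K[2]-K[3]);print(np.degrees(np.arctan2(a[1],a[0])))
E
python3 -m inch '[[0,0,0,0,0,-7.1],[0,0,0,0,0,-7.1],[0,0,0,0,0,-7.1],[0,0,0,0,0,-7.1],[0,0,0,0,0,-7.1],[0,0,0,0,0,-7.1],[0,0,0,0,0,-7.1],[0,0,0,0,0,-7.1],[0,0,0,0,0,-7.1],[0,0,0,0,0,-7.1],[0,0,0,0,0,-7.1],[0,0,0,0,0,-7.1],[0,0,0,0,0,-7.1],[0,0,0,0,0,-7.1],[0,0,0,0,0,-7.1],[0,0,0,0,0,-7.1],[0,0,0,0,0,-7.1],[0,0,0,0,0,-7.1],[0,0,0,0,0,-7.1],[0,0,0,0,0,-7.1]]'
python3 -m inch '[[0,0,0,0,0,-7.1],[0,0,0,0,0,-7.1],[0,0,0,0,0,-7.1],[0,0,0,0,0,-7.1],[0,0,0,0,0,-7.1],[0,0,0,0,0,-1.5],[-0.03,0.02,0.02,0,0,0],[-0.03,0.02,0.03,0,0,0],[-0.03,0.02,0.03,0,0,0],[-0.031,0.0195,0.03,0,0,0],[0,0,0.03,0,0,0],[0,0,0,0,0,0],[0,0,0,0,0,0]]'
```

```text
wheel [ 0.56954485 -0.22794745  0.022     ]
[[ 0.6017 -0.1173]
 [ 0.6003 -0.1368]
 [ 0.537  -0.1464]
 [ 0.535  -0.1259]] [ 0.56848429 -0.13160449]
7.951992394895193
time: 2.9
eef_pos: [0.4482, -0.3099, 0.2463]
eef_rot: [-3.142, -0.0, 2.499]
ft_force: [0.1, -1.3, -0.7]
opening: 1.004
grip_force: 0.0
time: 3.98
eef_pos: [0.5585, -0.2368, 0.1161]
eef_rot: [3.14, -0.003, 3.139]
ft_force: [0.3, 0.0, -0.3]
opening: 1.001
grip_force: 0.0
```

```bash
python3 -m inch '[[-0.011,0.0088,0,0,0,0],[0,0,0.025,0,0,0],[0,0,0.025,0,0,0],[0,0,0.015,0,0,0],[0,0,0.01,0,0,0],[0,0,0,0,0,0],[0,0,0,0,0,0],[0,0,0,0,0,0]]'
```

```text
time: 4.65
eef_pos: [0.571, -0.228, 0.0439]
eef_rot: [-3.14, 0.003, 3.14]
ft_force: [-0.3, -0.4, -0.2]
opening: 0.997
grip_force: 0.0
```

```bash
python3 -m inch '[[0.0015,0,0.014,0,0,0],[0,0,0.014,0,0,0],[0,0,0,0,0,0],[0,0,0,0,0,0]]'; python3 -m inch '[[0,0,0,0,0,0],[0,0,0,0,0,0],[0,0,0,0,0,0],[0,0,0,0,0,0],[0,0,0,0,0,0],[0,0,0,0,0,0],[0,0,0,0,0,0],[0,0,0,0,0,0],[0,0,0,0,0,0],[0,0,0,0,0,0]]' 0.06 30
```

```text
time: 4.98
eef_pos: [0.569, -0.2275, 0.0149]
eef_rot: [-3.141, 0.001, 3.14]
ft_force: [-0.4, 0.3, 0.3]
opening: 1.0
grip_force: 0.0
time: 5.82
eef_pos: [0.5689, -0.2272, 0.0147]
eef_rot: [-3.141, 0.001, 3.14]
ft_force: [-0.7, 1.7, 5.8]
opening: 0.721
grip_force: 30.0
```

```bash
python3 -m inch '[[0,0,-0.01,0,0,0],[0,0,-0.02,0,0,0],[0,0,-0.03,0,0,0],[0,0,-0.03,0,0,0],[0.02,0.004,0,0,0,0],[0.03,0.007,0,0,0,0],[0.03,0.008,0,0,0,0],[0.0277,0.0075,0,0,0,0],[0.01,0.001,0,0,0,0],[0,0,0,0,0,0],[0,0,0,0,0,0],[0,0,0,0,0,0]]'; python3 - <<'E'
from h import *
from bench import ctrl
for n in("top","wrist"):
    p,d=ctrl.camera(n);c=ctrl.get_calibration(n);np.savez(n+"2.npz",p=p,d=d,**c)
    if n=="wrist": w=p
    else: t=cv2.resize(p[170:310,330:530],(640,448),interpolation=cv2.INTER_CUBIC)
cv2.imwrite("pics/g1.png",cv2.resize(np.vstack([w,t])[:,:,::-1],None,fx=.64,fy=.64))
E
```

```text
time: 6.82
eef_pos: [0.4518, -0.2, 0.1044]
eef_rot: [-3.141, 0.001, 3.14]
ft_force: [0.2, -1.3, -2.0]
opening: 0.721
grip_force: 29.8
```

View pics/g1.png

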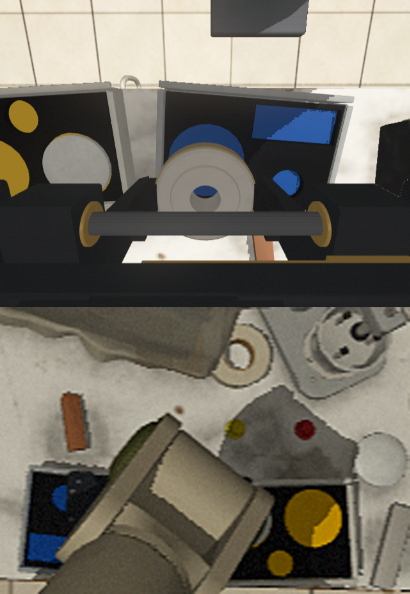

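The wheel is held level and centred between the fingers, with its hole at full-resolution px (322,297), above the blue wheel pocket. I'll check its offset from the TCP.

```bash
python3 - <<'E'
from h import *
p_=np.load("wrist2.npz");c={k:p_[k] for k in("mtx","rvec","tvec")}
print(ray(c,(322,297),.1117))
p=p_["p"]
for b in blobs(p,(95,90,40),(130,255,255),None,150)[:4]: print(cen(b),ray(c,cen(b),.03)[:2],cv2.contourArea(b))
g=cv2.cvtColor(p,cv2.COLOR_RGB2GRAY)[200:390,230:420]
cv2.imwrite("pics/g1c.png",cv2.resize(g,None,fx=3,fy=3))
E
```

```text
[ 0.44544025 -0.19959438  0.1117    ]
[458.69290418 193.98779651] [ 0.41445295 -0.1154448 ] 6555.5
[323.32618799 215.42349251] [ 0.4276678  -0.19839448] 2869.0
[449.44167383 282.91516194] [ 0.47287082 -0.11558191] 1163.0
[320.25538582 298.29494712] [ 0.48367262 -0.20041168] 425.5
```

View pics/g1c.png

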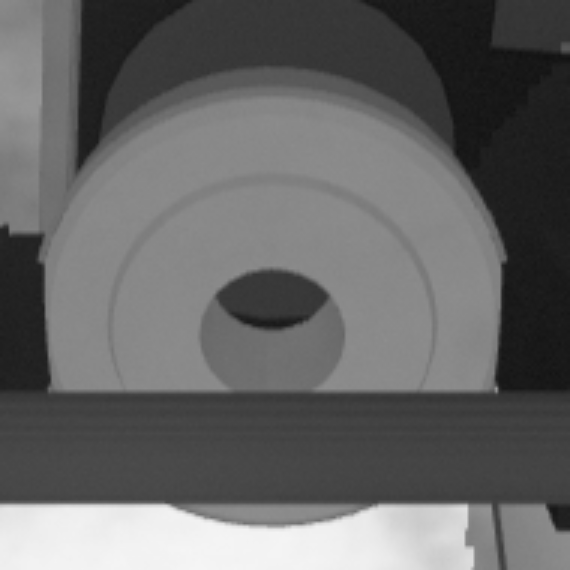

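```bash
python3 -m inch '[[0,0,0.02,0,0,0],[0,0,0.02,0,0,0],[0,0,0.012,0,0,0],[0,0,0.006,0,0,0],[0,0,0,0,0,0],[0,0,0,0,0,0],[0,0,0,0,0,0]]'
```

```text
time: 7.5
eef_pos: [0.4515, -0.1998, 0.0463]
eef_rot: [-3.141, 0.001, 3.14]
ft_force: [0.0, 1.0, -2.0]
opening: 0.72
grip_force: 29.8
```

```bash
python3 -m inch '[[0,0,0,0,0,0],[0,0,0,0,0,0],[0,0,0,0,0,0],[0,0,0,0,0,0],[0,0,-0.02,0,0,0],[0,0,-0.025,0,0,0],[0,0,-0.025,0,0,0],[-0.029,0.017,0,0,0,0],[-0.029,0.017,0,0,0,0],[-0.029,0.017,0,0,0,0],[-0.029,0.017,0,0,0,0],[0,0,0,0,0,-4],[0,0,0,0,0,-4],[0,0,0,0,0,0],[0,0,0,0,0,0],[0,0,0,0,0,0]]' 0.08 30
python3 - <<'E'
from h import *
from bench import ctrl
p,d=ctrl.camera("wrist");c=ctrl.get_calibration("wrist");np.savez("w3.npz",p=p,d=d,**c)
t,d=ctrl.camera("top");t=cv2.resize(t[170:310,330:530],(640,448),interpolation=cv2.INTER_CUBIC)
cv2.imwrite("pics/g3.png",cv2.resize(np.vstack([p,t])[:,:,::-1],None,fx=.64,fy=.64))
s=ctrl.state();print(s["eef_pos"],s["eef_rot"],s["joint_pos"])
E
```

```text
time: 8.83
eef_pos: [0.5669, -0.132, 0.1161]
eef_rot: [-3.142, 0.0, -3.006]
ft_force: [0.6, -0.7, 0.5]
opening: 0.91
grip_force: 0.0
[ 0.56697092 -0.13200474  0.11615531] [-3.14153187e+00  1.75207810e-04 -3.00527863e+00] [-4.29902544e-01  5.63795947e-01  1.48131190e+00  4.79964837e-05
  1.09630434e+00 -2.13703482e+00]
```

View pics/g3.png

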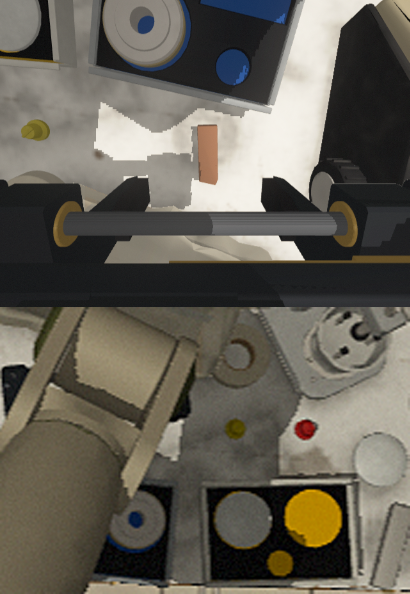

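The wheel is in its pocket, at about (145,23) in the upper half of the picture. The stick lies between the open fingers at about (207,155), nearly parallel to them. I'll refine its pose from this view.

```bash
cat > stick.py <<'E'
from h import *
import sys
p_=np.load(sys.argv[1]);p=p_["p"];c={k:p_[k] for k in("mtx","rvec","tvec")}
z=float(sys.argv[2])
b=blobs(p,(0,60,90),(18,255,255),tuple(map(int,sys.argv[3:7])),100)[0]
r=cv2.minAreaRect(b);print(r)
W=np.array([ray(c,q,z)[:2] for q in cv2.boxPoints(r)]);print(W.round(4),W.mean(0))
e=sorted([(np.linalg.norm(W[i]-W[i-1]),np.degrees(np.arctan2(*(W[i]-W[i-1])[::-1]))%180) for i in range(4)]);print(e)
E
python3 stick.py w3.npz .013 270 180 360 300
python3 - <<'E'
from h import *
p_=np.load("w3.npz");p=p_["p"];c={k:p_[k] for k in("mtx","rvec","tvec")}
R=cv2.Rodrigues(c["rvec"])[0]
for q in((.567,-.132,.116),(.567,-.132,.013)): u=c["mtx"]@(R@q+c["tvec"]);print(u[:2]/u[2])
E
```

```text
((324.0263977050781, 241.47964477539062), (93.3517074584961, 31.13056755065918), 89.23609924316406)
[[ 0.5357 -0.1456]
 [ 0.5325 -0.1241]
 [ 0.6016 -0.1128]
 [ 0.6051 -0.1358]] [ 0.56869821 -0.12957048]
[(np.float64(0.021703672995876496), np.float64(98.52941237537432)), (np.float64(0.023333082617219343), np.float64(98.57923826912892)), (np.float64(0.07005711655533733), np.float64(9.31954219968239)), (np.float64(0.07007388573101758), np.float64(7.987043511812203))]
[321.46932663 302.89557366]
[321.03729211 240.48694913]
```

```bash
python3 -m inch '[[-0.002,0.0022,0,0,0,-0.8],[0,0,0.03,0,0,0],[0,0,0.03,0,0,0],[0,0,0.02,0,0,0],[0,0,0.015,0,0,0],[0,0,0.007,0,0,0],[0,0,0,0,0,0],[0,0,0,0,0,0],[0,0,0,0,0,0]]' 0.05 15; python3 -m inch '[[0,0,0,0,0,0],[0,0,0,0,0,0],[0,0,0,0,0,0],[0,0,0,0,0,0],[0,0,0,0,0,0],[0,0,0,0,0,0],[0,0,0,0,0,0],[0,0,0,0,0,0],[0,0,0,0,0,0],[0,0,0,0,0,0]]' 0.01 15
```

```text
time: 9.68
eef_pos: [0.5694, -0.1295, 0.0152]
eef_rot: [-3.14, 0.002, -2.99]
ft_force: [-1.1, -0.4, 0.3]
opening: 0.567
grip_force: 0.0
time: 10.52
eef_pos: [0.5689, -0.1293, 0.0142]
eef_rot: [-3.141, 0.0, -2.99]
ft_force: [-1.9, 0.7, 4.1]
opening: 0.249
grip_force: 15.0
```

```bash
python3 -m inch '[[0,0,-0.01,0,0,0],[0,0,-0.03,0,0,0],[0,0,-0.04,0,0,0],[0,0,-0.04,0,0,0],[0,0,-0.04,0,0,0],[0,0,-0.03,0,0,0],[0.03,0.007,0,0,0,0],[0.04,0.01,0,0,0,0],[0.04,0.01,0,0,0,0],[0.04,0.0095,0,0,0,0],[0,0,0,0,0,0],[0,0,0,0,0,0]]'; python3 -m inch '[[0,0,0,0,0,6.9],[0,0,0,0,0,6.9],[0,0,0,0,0,6.9],[0,0,0,0,0,6.9],[0,0,0,0,0,6.9],[0,0,0,0,0,6.9],[0,0,0,0,0,6.9],[0,0,0,0,0,6.9],[0,0,0,0,0,6.9],[0,0,0,0,0,6.9],[0,0,0,0,0,6.9],[0,0,0,0,0,6.9],[0,0,0,0,0,6.9],[0,0,0,0,0,6.9],[0,0,0,0,0,6.7],[0,0,0,0,0,0],[0,0,0,0,0,0],[0,0,0,0,0,0]]'
python3 - <<'E'
from h import *
from bench import ctrl
s=ctrl.state();print(s["eef_pos"],s["eef_rot"])
p,d=ctrl.camera("wrist");c=ctrl.get_calibration("wrist");np.savez("w4.npz",p=p,d=d,**c);cv2.imwrite("pics/w4.png",p[:,:,::-1])
E
```

```text
time: 11.52
eef_pos: [0.4139, -0.1157, 0.2047]
eef_rot: [-3.141, 0.001, -2.991]
ft_force: [0.6, 0.3, 0.2]
opening: 0.245
grip_force: 15.0
time: 13.02
eef_pos: [0.4155, -0.1161, 0.2041]
eef_rot: [3.141, 0.0, 1.494]
ft_force: [-0.0, -0.5, 0.2]
opening: 0.246
grip_force: 15.0
[ 0.41552218 -0.11610527  0.2041321 ] [3.14129127e+00 1.69658896e-04 1.49436487e+00]
```

View pics/w4.png

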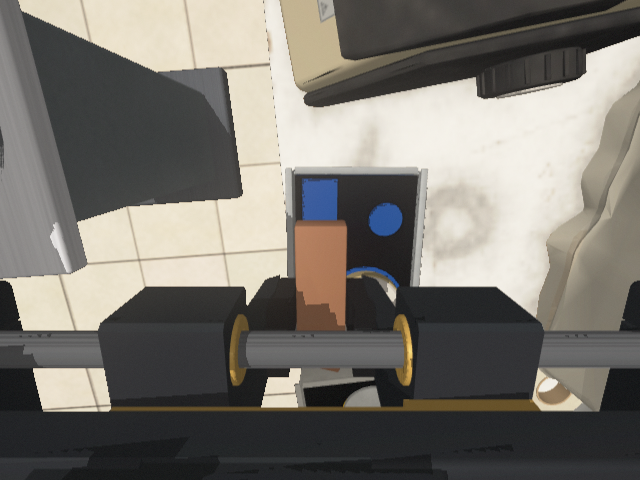

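The stick is held level and in line with the pocket, whose visible end is at (320,198). Now I'll lower it.

```bash
python3 -m inch '[[0,-0.001,0.02,0,0,0],[0,0,0.04,0,0,0],[0,0,0.04,0,0,0],[0,0,0.03,0,0,0],[0,0,0.018,0,0,0],[0,0,0.01,0,0,0],[0,0,0,0,0,0],[0,0,0,0,0,0],[0,0,0,0,0,0]]'
```

```text
time: 13.82
eef_pos: [0.4142, -0.116, 0.046]
eef_rot: [3.141, 0.0, 1.492]
ft_force: [0.3, 0.4, 0.2]
opening: 0.244
grip_force: 15.0
```

```bash
python3 -m inch '[[0,0,0,0,0,0],[0,0,0,0,0,0],[0,0,0,0,0,0],[0,0,0,0,0,0],[0,0,-0.02,0,0,0],[0,0,-0.04,0,0,0],[0,0,-0.04,0,0,0],[0,0,-0.04,0,0,0],[0,0,-0.04,0,0,0],[0,0,-0.03,0,0,0],[0,0,0,0,0,0],[0,0,0,0,0,0]]' 0.045 15
python3 - <<'E'
from h import *
from bench import ctrl
p,d=ctrl.camera("wrist");c=ctrl.get_calibration("wrist");np.savez("w5.npz",p=p,d=d,**c);cv2.imwrite("pics/w5.png",p[100:420,150:550,::-1])
E
```

```text
time: 14.82
eef_pos: [0.4142, -0.116, 0.2569]
eef_rot: [3.139, 0.001, 1.491]
ft_force: [1.1, 0.5, -1.3]
opening: 0.509
grip_force: 0.0
```

View pics/w5.png

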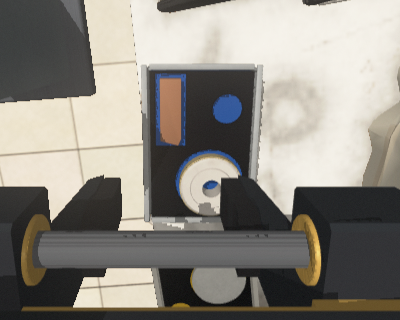

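The stick at crop (170,110) and the wheel at (207,183) both lie flat in their pockets. Next I'll pass over the lens meter to the blue block.

```bash
python3 -m inch '[[0.025,-0.0025,0,0,0,0],[0.036,-0.0034,0,0,0,0],[0.036,-0.0034,0,0,0,0],[0.036,-0.0034,0,0,0,0],[0.036,-0.0034,0,0,0,0],[0.036,-0.0034,0,0,0,0],[0.036,-0.0034,0,0,0,0],[0.036,-0.0034,0,0,0,0],[0.036,-0.0034,0,0,0,0],[0.036,-0.0034,0,0,0,0],[0.0365,-0.0034,0,0,0,0],[0,0,0,0,0,0],[0,0,0,0,0,0]]'; python3 -m inch '[[0,0,0,0,0,-6.8],[0,0,0,0,0,-6.8],[0,0,0,0,0,-6.8],[0,0,0,0,0,-6.8],[0,0,0,0,0,-6.8],[0,0,0,0,0,-6.8],[0,0,0,0,0,-6.8],[0,0,0,0,0,-6.8],[0,0,0,0,0,-6.8],[0,0,0,0,0,-6.8],[0,0,0,0,0,-6.8],[0,0,0,0,0,-6.8],[0,0,0,0,0,-6.8],[0,0,0,0,0,-6.2],[0,0,0,0,0,0],[0,0,0,0,0,0],[0,0,0,0,0,0]]'
cat > snap.py <<'E'
from h import *
from bench import ctrl
import sys
s=ctrl.state();print(s["eef_pos"].round(4),s["eef_rot"].round(4),s["joint_pos"].round(2))
p,d=ctrl.camera("wrist");c=ctrl.get_calibration("wrist");np.savez(sys.argv[1]+".npz",p=p,d=d,**c);cv2.imwrite(f"pics/{sys.argv[1]}.png",p[:,:,::-1])
R=cv2.Rodrigues(c["rvec"])[0];u=c["mtx"]@(R@[*s["eef_pos"][:2],.01]+c["tvec"]);print("tcp foot px",u[:2]/u[2])
E
python3 snap.py w6; python3 - <<'E'
from h import *
p_=np.load("w6.npz");p=p_["p"];c={k:p_[k] for k in("mtx","rvec","tvec")}
for b in blobs(p,(98,120,40),(130,255,255),None,60)[:3]: print("blue",cen(b),cv2.contourArea(b),ray(c,cen(b),.009)[:2])
for b in blobs(p,(165,120,40),(180,255,255),None,200)[:3]: print("red",cen(b),cv2.contourArea(b),ray(c,cen(b),.046)[:2])
E
```

```text
time: 15.95
eef_pos: [0.4075, 0.2722, 0.254]
eef_rot: [-3.138, 0.002, 1.494]
ft_force: [0.3, -0.1, -0.1]
opening: 0.512
grip_force: 0.0
time: 17.37
eef_pos: [0.4085, 0.2706, 0.2555]
eef_rot: [-3.141, -0.001, 3.138]
ft_force: [-0.4, 0.1, 0.8]
opening: 0.511
grip_force: 0.0
[0.4085 0.2706 0.2555] [-3.1412e+00 -9.0000e-04  3.1377e+00] [ 0.35  0.23  1.58 -0.    1.33 -1.22]
tcp foot px [320.61315694 206.96608131]
blue [323.3932003  208.88691796] 225.5 [0.41082451 0.27373763]
red [420.88285563 212.44644374] 3140.0 [0.40828898 0.37269338]
```

View pics/w6.png

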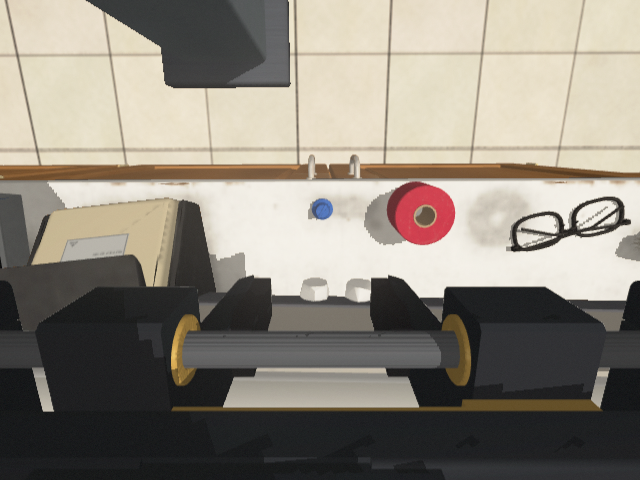

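The blue block is at px (322,209) and the roll's hub is at (426,214). I'll go down on the blue block.

```bash
python3 -m inch '[[-0.002,0.0024,0.02,0,0,0],[0,0,0.04,0,0,0],[0,0,0.04,0,0,0],[0,0,0.04,0,0,0],[0,0,0.04,0,0,0],[0,0,0.03,0,0,0],[0,0,0.015,0,0,0],[0,0,0,0,0,0],[0,0,0,0,0,0]]' && python3 snap.py w7; python3 - <<'E'
from h import *
p_=np.load("w7.npz");p=p_["p"];c={k:p_[k] for k in("mtx","rvec","tvec")}
for b in blobs(p,(98,100,25),(130,255,255),None,60)[:3]: print("blue",cen(b),cv2.boundingRect(b),ray(c,cen(b),.009)[:2])
E
```

```text
time: 18.17
eef_pos: [0.4104, 0.2736, 0.031]
eef_rot: [-3.141, -0.001, 3.141]
ft_force: [-0.6, -1.5, 0.4]
opening: 0.508
grip_force: 0.0
[0.4104 0.2736 0.031 ] [-3.1413e+00 -9.0000e-04  3.1405e+00] [ 0.35  0.54  1.81 -0.    0.79 -1.22]
tcp foot px [320.71447233 282.39195613]
blue [317.67867959 281.68413083] (295, 259, 47, 49) [0.4104591  0.27207206]
```

```bash
python3 -m inch '[[0,-0.001,0.011,0,0,0],[0,0,0.008,0,0,0],[0,0,0,0,0,0],[0,0,0,0,0,0]]'; python3 -m inch '[[0,0,0,0,0,0],[0,0,0,0,0,0],[0,0,0,0,0,0],[0,0,0,0,0,0],[0,0,0,0,0,0],[0,0,0,0,0,0],[0,0,0,0,0,0],[0,0,0,0,0,0]]' 0.01 12
```

```text
time: 18.55
eef_pos: [0.4107, 0.2728, 0.0126]
eef_rot: [3.141, 0.001, 3.142]
ft_force: [0.0, 0.3, 0.4]
opening: 0.511
grip_force: 0.0
time: 19.22
eef_pos: [0.4106, 0.2728, 0.0122]
eef_rot: [3.141, 0.0, -3.141]
ft_force: [-0.2, -0.7, 4.7]
opening: 0.242
grip_force: 12.1
```

```bash
python3 -m inch '[[0,0,-0.01,0,0,0],[0,0,-0.03,0,0,0],[0,0,-0.04,0,0,0],[0,0,-0.04,0,0,0],[0,0,-0.04,0,0,0],[0,0,-0.04,0,0,0],[0,0,-0.038,0,0,0],[0,-0.02,0,0,0,0],[0,-0.04,0,0,0,0],[0,-0.04,0,0,0,0],[0,-0.04,0,0,0,0],[0,-0.04,0,0,0,0],[0,-0.04,0,0,0,0],[0,-0.04,0,0,0,0],[-0.02,-0.04,0,0,0,0],[-0.02,-0.04,0,0,0,0],[-0.024,-0.0305,0,0,0,0],[0,-0.02,0,0,0,0],[0,0,0,0,0,0],[0,0,0,0,0,0]]'; python3 -m inch '[[0,0,0,0,0,7.1],[0,0,0,0,0,7.1],[0,0,0,0,0,7.1],[0,0,0,0,0,7.1],[0,0,0,0,0,7.1],[0,0,0,0,0,7.1],[0,0,0,0,0,7.1],[0,0,0,0,0,7.1],[0,0,0,0,0,7.1],[0,0,0,0,0,7.1],[0,0,0,0,0,7.1],[0,0,0,0,0,7.1],[0,0,0,0,0,7.1],[0,0,0,0,0,7.1],[0,0,0,0,0,7.1],[0,0,0,0,0,7.1],[0,0,0,0,0,7.1],[0,0,0,0,0,7.1],[0,0,0,0,0,7.1],[0,0,0,0,0,7.1]]'
python3 -m inch '[[0,0,0,0,0,7.1],[0,0,0,0,0,7.1],[0,0,0,0,0,7.1],[0,0,0,0,0,7.1],[0,0,0,0,0,7.1],[0,0,0,0,0,7.1],[0,0,0,0,0,7.1],[0,0,0,0,0,7.1],[0,0,0,0,0,7.1],[0,0,0,0,0,7.1],[0,0,0,0,0,7.1],[0,0,0,0,0,7.1],[0,0,0,0,0,7.1],[0,0,0,0,0,7.1],[0,0,0,0,0,7.1],[0,0,0,0,0,7.1],[0,0,0,0,0,7.1],[0,0,0,0,0,0],[0,0,0,0,0,0]]'; python3 snap.py w8
```

```text
time: 20.88
eef_pos: [0.4714, -0.1125, 0.25]
eef_rot: [3.141, -0.001, 3.14]
ft_force: [0.8, -0.4, -0.9]
opening: 0.241
grip_force: 11.9
time: 22.55
eef_pos: [0.4713, -0.1106, 0.2505]
eef_rot: [3.142, -0.0, 0.659]
ft_force: [0.3, 0.4, -0.1]
opening: 0.245
grip_force: 11.9
time: 24.13
eef_pos: [0.4715, -0.1111, 0.2504]
eef_rot: [-3.141, 0.0, -1.438]
ft_force: [0.1, -0.3, -0.7]
opening: 0.239
grip_force: 11.9
[ 0.4715 -0.1111  0.2504] [-3.1413  0.     -1.4382] [-0.47  0.22  1.61  0.    1.31  2.53]
tcp foot px [321.12056021 208.6048556 ]
```

View pics/w8.png

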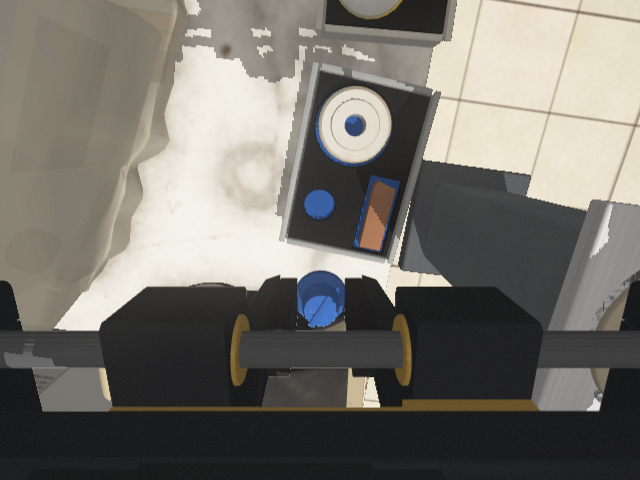

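The block is held upright between the fingers at px (320,300). The stick and wheel are bedded, and the free block pocket is at px (319,204).

```bash
python3 - <<'E'
from h import *
p_=np.load("w8.npz");p=p_["p"];c={k:p_[k] for k in("mtx","rvec","tvec")}
for b in blobs(p,(98,100,25),(130,255,255),(290,180,350,330),60)[:3]: print("blue",cen(b),cv2.boundingRect(b),ray(c,cen(b),.03)[:2])
for v in (298,302,306): print(ray(c,(320.5,v),.2504+.0065)) # top of block
s=np.array([.4715,-.1111]);y=-1.4382
for t in([.4748,-.1187],ray(c,cen(blobs(p,(98,100,25),(130,255,255),(290,180,350,230),60)[0]),.03)[:2]):
    d=t-s;print("tool",d@[np.cos(y),np.sin(y)],d@[np.sin(y),-np.cos(y)])
E
```

```text
blue [320.27959557 297.76992278] (297, 271, 48, 57) [ 0.45953597 -0.01425533]
blue [318.97838617 204.08357349] (304, 189, 31, 31) [ 0.4748218  -0.11906569]
[ 0.47263532 -0.11726756  0.2569    ]
[ 0.47239879 -0.1154885   0.2569    ]
[ 0.47216071 -0.11369786  0.2569    ]
tool 0.007969573845051836 -0.0022662508087733344
tool 0.008334938593769969 -0.002239511645189099
```

```bash
python3 -m inch '[[0.0075,-0.0022,0.03,0,0,0],[0,0,0.04,0,0,0],[0,0,0.04,0,0,0],[0,0,0.04,0,0,0],[0,0,0.03,0,0,0],[0,0,0,0,0,0],[0,0,0,0,0,0]]'; python3 snap.py w9;  python3 - <<'E'
from h import *
import cv2
p=cv2.imread("pics/w9.png");cv2.imwrite("pics/w9c.png",cv2.resize(p[150:350,220:420],None,fx=2.5,fy=2.5))
E
```

```text
time: 24.77
eef_pos: [0.4747, -0.1191, 0.0701]
eef_rot: [3.14, 0.001, -1.441]
ft_force: [-0.8, 0.9, 0.5]
opening: 0.241
grip_force: 11.9
[ 0.4747 -0.1191  0.0701] [ 3.1401e+00  1.1000e-03 -1.4409e+00] [-0.49  0.46  1.8   0.    0.88  2.53]
tcp foot px [322.59943336 260.64449307]
```

View pics/w9c.png

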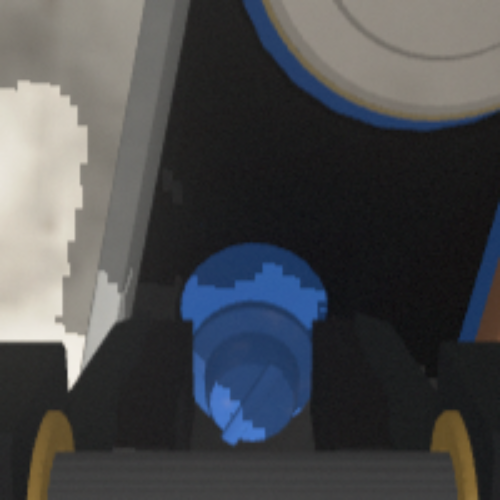

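The block sits above its pocket and is aligned sideways (crop x 252 against 254). I'll lower and release it.

```bash
python3 -m inch '[[0,0,0.014,0,0,0],[0,0,0.01,0,0,0],[0,0,0,0,0,0],[0,0,0,0,0,0],[0,0,0,0,0,0]]'; python3 -m inch '[[0,0,0,0,0,0],[0,0,0,0,0,0],[0,0,0,0,0,0],[0,0,0,0,0,0],[0,0,-0.01,0,0,0],[0,0,-0.03,0,0,0],[0,0,-0.04,0,0,0],[0,0,-0.04,0,0,0],[0,0,-0.04,0,0,0],[0,0,-0.04,0,0,0],[0,0,0,0,0,0],[0,0,0,0,0,0]]' 0.035 12; python3 snap.py w10; python3 - <<'E'
from h import *
import cv2
p=cv2.imread("pics/w10.png");cv2.imwrite("pics/w10c.png",cv2.resize(p[60:310,220:420],None,fx=2,fy=2))
E
```

```text
time: 25.23
eef_pos: [0.4754, -0.1197, 0.0471]
eef_rot: [-3.14, -0.001, -1.443]
ft_force: [0.4, 0.5, 0.2]
opening: 0.241
grip_force: 11.9
time: 26.23
eef_pos: [0.4753, -0.1196, 0.2484]
eef_rot: [-3.138, -0.003, -1.443]
ft_force: [-0.8, -0.3, -0.8]
opening: 0.401
grip_force: 0.0
[ 0.4753 -0.1196  0.2484] [-3.1377e+00 -2.7000e-03 -1.4431e+00] [-0.49  0.23  1.6   0.    1.31  2.53]
tcp foot px [320.65637538 208.75170598]
```

View pics/w10c.png

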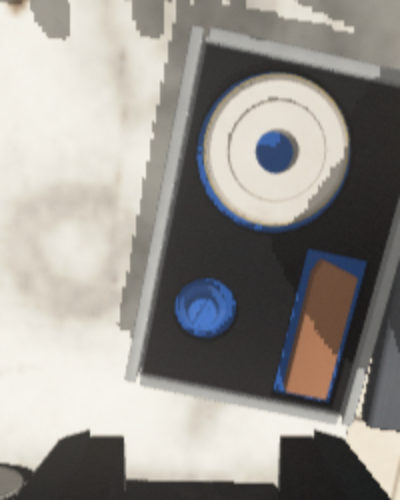

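The blue block is upright in its pocket at crop (205,307), and the stick and wheel are flat, so the edger kit is done. That was my 14th picture, so from here I check with masks and numbers only. Next is the roll.

```bash
python3 -m inch '[[0,0,0,0,0,-7.1],[0,0,0,0,0,-7.1],[0,0,0,0,0,-7.1],[0,0,0,0,0,-7.1],[0,0,0,0,0,-7.1],[0,0,0,0,0,-7.1],[0,0,0,0,0,-7.1],[0,0,0,0,0,-7.1],[0,0,0,0,0,-7.1],[0,0,0,0,0,-7.1],[0,0,0,0,0,-7.1],[0,0,0,0,0,-7.1],[0,0,0,0,0,-7.1],[0,0,0,0,0,-7.1],[0,0,0,0,0,-7.1],[0,0,0,0,0,-7.1],[0,0,0,0,0,-7.1],[0,0,0,0,0,-7.1],[0,0,0,0,0,-7.1],[0,0,0,0,0,-7.1]]' 0.088 12
python3 -m inch '[[0,0,0,0,0,-7.1],[0,0,0,0,0,-7.1],[0,0,0,0,0,-7.1],[0,0,0,0,0,-7.1],[0,0,0,0,0,-7.1],[0,0,0,0,0,-7.1],[0,0,0,0,0,-7.1],[0,0,0,0,0,-7.1],[0,0,0,0,0,-7.1],[0,0,0,0,0,-7.1],[0,0,0,0,0,-7.1],[0,0,0,0,0,-7.1],[0,0,0,0,0,-7.1],[0,0,0,0,0,-7.1],[0,0,0,0,0,-7.1],[0,0,0,0,0,-7.1],[0,0,0,0,0,-7.1],[0,0,0,0,0,0],[0,0,0,0,0,0]]'
python3 -m inch '[[0.02,0.02,0,0,0,0],[0.02,0.036,0,0,0,0],[0.02,0.036,0,0,0,0],[0.007,0.04,0,0,0,0],[0,0.04,0,0,0,0],[0,0.04,0,0,0,0],[0,0.04,0,0,0,0],[0,0.04,0,0,0,0],[0,0.04,0,0,0,0],[0,0.04,0,0,0,0],[0,0.04,0,0,0,0],[0,0.04,0,0,0,0],[0,0.03,0,0,0,0],[0,0.01,0,0,0,0],[0,0,0,0,0,0],[0,0,0,0,0,0]]'
python3 snap.py w11;cat > roll.py <<'E'
from h import *
import sys
p_=np.load(sys.argv[1]);p=p_["p"];c={k:p_[k] for k in("mtx","rvec","tvec")};z=float(sys.argv[2])
b=blobs(p,(165,100,40),(180,255,255),None,200)[:2]
for q in b: print(cen(q),cv2.boundingRect(q),cv2.minEnclosingCircle(q),ray(c,cen(q),z)[:2],ray(c,cv2.minEnclosingCircle(q)[0],z)[:2])
# hub: non-red blob enclosed by roll
hsv=cv2.cvtColor(p,cv2.COLOR_RGB2HSV);m=cv2.inRange(hsv,np.array([165,100,40]),np.array([180,255,255]))
cs,h=cv2.findContours(m,cv2.RETR_CCOMP,cv2.CHAIN_APPROX_NONE)
for k,hh in zip(cs,h[0]):
    if hh[3]>=0 and cv2.contourArea(k)>60: print("hub",cen(k),cv2.contourArea(k),ray(c,cen(k),z)[:2])
E
python3 roll.py w11.npz .046
```

```text
time: 27.95
eef_pos: [0.4743, -0.1192, 0.2444]
eef_rot: [-3.138, 0.0, 1.041]
ft_force: [-0.4, -0.2, 0.1]
opening: 0.997
grip_force: 0.0
time: 29.53
eef_pos: [0.4745, -0.1193, 0.245]
eef_rot: [3.14, -0.002, 3.138]
ft_force: [-0.2, 0.2, 0.1]
opening: 0.998
grip_force: 0.0
time: 30.87
eef_pos: [0.4077, 0.3718, 0.2454]
eef_rot: [-3.14, -0.001, 3.14]
ft_force: [-0.4, -0.6, -0.5]
opening: 1.002
grip_force: 0.0
[0.4077 0.3718 0.2454] [-3.1405e+00 -1.1000e-03  3.1403e+00] [ 0.53  0.37  1.42 -0.    1.35 -1.04]
tcp foot px [321.3559161 208.3218681]
[325.73730979 216.33899811] (295, 184, 62, 65) ((325.7038269042969, 215.92686462402344), 32.141082763671875) [0.40944431 0.37605913] [0.40902845 0.3760253 ]
hub [325.90802348 218.88747554] 511.0 [0.41202152 0.3762327 ]
```

```bash
python3 -m inch '[[-0.0033,0.0042,0.02,0,0,0],[0,0,0.04,0,0,0],[0,0,0.04,0,0,0],[0,0,0.04,0,0,0],[0,0,0.035,0,0,0],[0,0,0,0,0,0],[0,0,0,0,0,0],[0,0,0,0,0,0]]'; python3 snap.py w12;python3 roll.py w12.npz .046
```

```text
time: 31.58
eef_pos: [0.4124, 0.3766, 0.0735]
eef_rot: [3.14, 0.003, 3.14]
ft_force: [-0.3, 0.4, 0.5]
opening: 0.999
grip_force: 0.0
[0.4124 0.3766 0.0735] [3.1400e+00 2.9000e-03 3.1404e+00] [ 0.53  0.58  1.59 -0.    0.97 -1.04]
tcp foot px [320.35676032 256.76862882]
[320.8120267  268.67141595] (261, 204, 120, 127) ((320.5, 267.1745910644531), 63.27157211303711) [0.40697225 0.37676115] [0.4061663  0.37660371]
hub [320.96461717 277.00164346] 1724.0 [0.41149145 0.37683461]
```

```bash
python3 -m inch '[[0.0008,0,0.025,0,0,0],[0,0,0.018,0,0,0],[0,0,0.007,0,0,0],[0,0,0,0,0,0],[0,0,0,0,0,0]]'; python3 -m inch '[[0,0,0,0,0,0],[0,0,0,0,0,0],[0,0,0,0,0,0],[0,0,0,0,0,0],[0,0,0,0,0,0],[0,0,0,0,0,0],[0,0,0,0,0,0],[0,0,0,0,0,0],[0,0,0,0,0,0],[0,0,0,0,0,0]]' 0.05 15
```

```text
time: 32.05
eef_pos: [0.4111, 0.3771, 0.0226]
eef_rot: [3.141, 0.002, -3.142]
ft_force: [0.5, -0.7, -0.0]
opening: 0.997
grip_force: 0.0
time: 32.88
eef_pos: [0.4105, 0.3769, 0.0215]
eef_rot: [3.141, 0.001, -3.141]
ft_force: [-1.6, -0.5, 5.6]
opening: 0.69
grip_force: 15.0
```

```bash
python3 -m inch '[[0,0,-0.01,0,0,0],[0,0,-0.03,0,0,0],[0,0,-0.04,0,0,0],[0,0,-0.04,0,0,0],[0,0,-0.04,0,0,0],[0,0,-0.04,0,0,0],[0,0,-0.04,0,0,0],[0,-0.02,0,0,0,0],[0,-0.04,0,0,0,0],[0,-0.04,0,0,0,0],[0,-0.04,0,0,0,0],[0,-0.04,0,0,0,0],[0,-0.04,0,0,0,0],[0,-0.04,0,0,0,0],[0,-0.04,0,0,0,0],[0,-0.04,0,0,0,0],[0,-0.04,0,0,0,0],[0,-0.04,0,0,0,0],[0,0,0,0,0,0],[0,0,0,0,0,0]]'
python3 -m inch '[[0,-0.03,0,0,0,0],[-0.005,-0.04,0,0,0,0],[-0.005,-0.04,0,0,0,0],[-0.01,-0.04,0,0,0,0],[-0.01,-0.04,0,0,0,0],[-0.01,-0.04,0,0,0,0],[-0.01,-0.04,0,0,0,0],[0,-0.04,0,0,0,0],[0,-0.03,0,0,0,0],[0,-0.02,0,0,0,0],[0,0,0,0,0,0],[0,0,0,0,0,0]]'
```

```text
time: 34.55
eef_pos: [0.4101, -0.0447, 0.2612]
eef_rot: [3.141, -0.0, 3.138]
ft_force: [0.8, 1.3, -1.1]
opening: 0.686
grip_force: 15.0
time: 35.55
eef_pos: [0.4611, -0.4022, 0.2606]
eef_rot: [3.14, -0.001, -3.141]
ft_force: [1.6, 2.0, -1.3]
opening: 0.686
grip_force: 15.0
```

```bash
python3 -m inch '[[0.0008,-0.0088,0.02,0,0,0],[0,0,0.04,0,0,0],[0,0,0.04,0,0,0],[0,0,0.02,0,0,0],[0,0,0,0,0,0],[0,0,0,0,0,0],[0,0,0,0,0,0]]'; python3 snap.py w13; python3 roll.py w13.npz .164; python3 - <<'E'
from h import *
p_=np.load("w13.npz");p=p_["p"];c={k:p_[k] for k in("mtx","rvec","tvec")}
for b in blobs(p,(15,120,40),(35,255,255),None,150)[:4]: print("yel",cen(b),cv2.boundingRect(b),cv2.contourArea(b),ray(c,cen(b),.03)[:2])
E
```

```text
time: 36.13
eef_pos: [0.4608, -0.4117, 0.1435]
eef_rot: [-3.139, 0.002, -3.14]
ft_force: [1.2, -0.7, -0.8]
opening: 0.69
grip_force: 15.0
[ 0.4608 -0.4117  0.1435] [-3.1389e+00  2.2000e-03 -3.1401e+00] [-0.92  0.6   1.33  0.    1.2  -2.49]
tcp foot px [321.82902645 230.14041981]
[320.37605956 282.95635739] (237, 227, 168, 104) ((320.3946228027344, 311.9010314941406), 85.33612823486328) [ 0.44305841 -0.41246686] [ 0.45465723 -0.4124521 ]
[320.13302316 381.88438641] (251, 368, 140, 35) ((320.5, 368.5), 69.50189971923828) [ 0.48513983 -0.41253483] [ 0.47902305 -0.41239404]
yel [ 64.69205849 253.48480869] (0, 204, 135, 107) 9517.5 [ 0.47452095 -0.60778324]
yel [326.34247464 214.53686011] (279, 191, 93, 56) 2826.0 [ 0.44407224 -0.40845891]
yel [504.68051118 406.17768493] (214, 399, 426, 12) 2034.5 [ 0.61220394 -0.2535216 ]
yel [379.78662244 162.80055279] (358, 140, 44, 46) 1507.5 [ 0.40668724 -0.37071858]
```

```bash
python3 - <<'E'
from h import *
p_=np.load("w13.npz");p=p_["p"];c={k:p_[k] for k in("mtx","rvec","tvec")}
b=blobs(p,(15,120,40),(35,255,255),(250,185,400,250),150)[0][:,0,:]
W=np.array([ray(c,q,.03)[:2] for q in b])
# upper arc (near robot): outermost point per column
arc=np.array([W[b[:,0]==u][np.argmin(b[b[:,0]==u][:,1])] for u in np.unique(b[:,0])[3:-3]])
from scipy.optimize import least_squares
print(W.min(0),W.max(0))
s=least_squares(lambda t:np.hypot(*(arc-t).T)-.0345,[.46,-.41]);print(s.x,np.abs(s.fun).max())
# roll left/right extents at widest
r=blobs(p,(165,100,40),(180,255,255),None,200)[0][:,0,:]
for v in(260,290,310,325):
    k=r[abs(r[:,1]-v)<1][:,0];print(v,k.min(),k.max(),ray(c,((k.min()+k.max())/2,v),.168)[:2],ray(c,((k.min()+k.max())/2,v),.122)[:2])
hsv=cv2.cvtColor(p,cv2.COLOR_RGB2HSV);print(hsv[215,270:385:4].tolist())
print([hsv[v,320].tolist() for v in range(222,420,8)])
E
```

```text
[ 0.42671508 -0.44398978] [ 0.46822059 -0.37486863]
[ 0.46102517 -0.40964965] 0.000578832319745301
260 263 378 [ 0.43288907 -0.41241898] [ 0.44840375 -0.41252758]
290 248 393 [ 0.44408839 -0.41241038] [ 0.46412389 -0.41251551]
310 240 401 [ 0.45186321 -0.41240441] [ 0.47503715 -0.41250714]
325 237 404 [ 0.45786514 -0.41239981] [ 0.48346187 -0.41250067]
[[13, 46, 39], [13, 66, 35], [13, 62, 37], [9, 51, 35], [21, 191, 163], [22, 194, 163], [22, 191, 163], [22, 189, 163], [22, 191, 163], [22, 193, 164], [22, 194, 163], [22, 191, 163], [22, 192, 162], [21, 192, 163], [22, 197, 162], [22, 194, 163], [22, 198, 162], [22, 197, 162], [21, 194, 164], [22, 195, 162], [22, 193, 161], [22, 195, 162], [22, 196, 161], [22, 194, 162], [21, 172, 80], [22, 88, 32], [19, 62, 33], [15, 80, 32], [15, 49, 31]]
[[22, 195, 162], [178, 179, 108], [177, 179, 108], [178, 171, 109], [177, 174, 133], [177, 175, 137], [177, 180, 132], [177, 179, 135], [177, 172, 138], [177, 175, 134], [176, 183, 134], [15, 89, 117], [16, 89, 106], [16, 91, 106], [0, 12, 63], [0, 0, 64], [0, 7, 70], [165, 7, 69], [0, 4, 64], [176, 184, 133], [176, 185, 135], [176, 185, 219], [178, 163, 133], [19, 20, 200], [120, 9, 28]]
```

```bash
python3 -m inch '[[0,0.002,0.03,0,0,0],[0,0,0.03,0,0,0],[0,0,0.014,0,0,0],[0,0,0,0,0,0],[0,0,0,0,0,0],[0,0,0,0,0,0]]'; python3 snap.py w14; python3 - <<'E'
from h import *
from scipy.optimize import least_squares
p_=np.load("w14.npz");p=p_["p"];c={k:p_[k] for k in("mtx","rvec","tvec")}
for B in blobs(p,(15,120,40),(35,255,255),(200,100,450,330),80)[:4]:
    b=B[:,0,:];W=np.array([ray(c,q,.03)[:2] for q in b]);print("yel",cv2.boundingRect(B),ray(c,cen(B),.03)[:2],W.min(0),W.max(0))
    arc=np.array([W[b[:,0]==u][np.argmin(b[b[:,0]==u][:,1])] for u in np.unique(b[:,0])[3:-3]])
    s=least_squares(lambda t:np.hypot(*(arc-t).T)-.0345,[.46,-.41]);print(s.x,np.abs(s.fun).max())
r=blobs(p,(165,100,40),(180,255,255),None,200)[0][:,0,:];print(r.min(0),r.max(0))
for v in(290,310,325):
    k=r[abs(r[:,1]-v)<1][:,0];print(v,k.min(),k.max(),ray(c,((k.min()+k.max())/2,v),.09)[:2])
k=r[np.argmin(r[:,1])];print("lower near edge",k,ray(c,k,.046)[:2])
E
```

```text
time: 36.68
eef_pos: [0.4605, -0.4109, 0.0694]
eef_rot: [-3.139, 0.002, -3.141]
ft_force: [-0.4, 0.5, 0.2]
opening: 0.685
grip_force: 15.0
[ 0.4605 -0.4109  0.0694] [-3.1385e+00  2.4000e-03 -3.1412e+00] [-0.92  0.69  1.4   0.    1.05 -2.49]
tcp foot px [321.36493099 259.46873998]
yel (372, 139, 61, 64) [ 0.40653004 -0.37030738] [ 0.39138744 -0.38549315] [ 0.4225909  -0.35503422]
[ 0.42720644 -0.3686467 ] 0.004026104774178089
yel (261, 210, 128, 67) [ 0.43766899 -0.40498308] [ 0.42678078 -0.44353291] [ 0.46328068 -0.37469833]
[ 0.46122823 -0.40936396] 0.0005567719171019267
[237 227] [404 330]
290 248 393 [ 0.44544093 -0.41122478]
310 240 401 [ 0.45346805 -0.4112257 ]
325 237 404 [ 0.45966464 -0.41122641]
lower near edge [312 227] [ 0.43208819 -0.41539934]
```

```bash
python3 -m inch '[[0.001,0.0017,0,0,0,0],[0,0,0,0,0,0],[0,0,0.008,0,0,0],[0,0,0.008,0,0,0],[0,0,0,0,0,0],[0,0,0,0,0,0],[0,0,0,0,0,0]]'
```

```text
time: 37.32
eef_pos: [0.4585, -0.4081, 0.0504]
eef_rot: [3.141, -0.001, -3.141]
ft_force: [-0.8, 0.8, -1.5]
opening: 0.689
grip_force: 15.0
```

```bash
python3 -m inch '[[0,0,0,0,0,0],[0,0,0,0,0,0],[0,0,0,0,0,0],[0,0,0,0,0,0],[0,0,0,0,0,0],[0,0,-0.02,0,0,0],[0,0,-0.04,0,0,0],[0,0,-0.04,0,0,0],[0,0,-0.03,0,0,0],[-0.02,0.015,0,0,0,0],[-0.03,0.022,0,0,0,0],[-0.03,0.022,0,0,0,0],[-0.028,0.023,0,0,0,0],[0,0,0,0,0,0],[0,0,0,0,0,0],[0,0,0,0,0,0]]' 0.08 12; python3 snap.py w15; cat > chk.py <<'E'
from h import *
import sys
p_=np.load(sys.argv[1]);p=p_["p"];c={k:p_[k] for k in("mtx","rvec","tvec")}
R=cv2.Rodrigues(c["rvec"])[0]
for n,lo,hi,z in(("yel",(18,110,40),(36,255,255),.009),("red",(165,100,40),(180,255,255),.076),("redb",(0,110,40),(9,255,255),.009)):
    for b in blobs(p,lo,hi,None,60)[:4]: print(n,cen(b).round(1),cv2.boundingRect(b),cv2.contourArea(b),ray(c,cen(b),z)[:2].round(4))
d=p_["d"];v,u=np.mgrid[:480,:640];W=((np.stack([u,v,np.ones_like(u)],-1)@np.linalg.inv(c["mtx"]).T*d[...,None])-c["tvec"])@R
m=cv2.inRange(cv2.cvtColor(p,cv2.COLOR_RGB2HSV),np.array([165,100,40]),np.array([180,255,255]))>0
if m.any(): print("red z pct",np.percentile(W[m][:,2],[5,30,50,70,90,97]).round(4)); k=m&(W[...,2]>np.percentile(W[m][:,2],90)-.008);print("top extents",W[k].min(0).round(4),W[k].max(0).round(4))
E
python3 chk.py w15.npz
```

```text
time: 38.65
eef_pos: [0.5663, -0.3266, 0.1809]
eef_rot: [-3.142, -0.0, -3.141]
ft_force: [-0.7, 0.1, -0.4]
opening: 0.907
grip_force: 0.0
[ 0.5663 -0.3266  0.1809] [-3.1415e+00 -4.0000e-04 -3.1413e+00] [-0.7   0.65  1.15 -0.    1.34 -2.27]
tcp foot px [321.33648521 221.17065159]
yel [320.4  84.6] (276, 36, 90, 98) 6739.5 [ 0.4511 -0.3273]
yel [524.4 406.3] (264, 399, 376, 13) 1625.0 [ 0.768  -0.1106]
yel [541.  350.1] (514, 314, 45, 72) 1452.5 [ 0.7003 -0.1039]
yel [100.  350.3] (83, 314, 45, 72) 1435.5 [ 0.6999 -0.5509]
red [200.   81.6] (148, 28, 107, 105) 8519.5 [ 0.4598 -0.4053]
redb [231.9 222.8] (219, 211, 26, 25) 471.5 [ 0.5679 -0.4085]
red z pct [0.0505 0.0748 0.0753 0.0757 0.0763 0.0767]
top extents [ 0.4282 -0.4402  0.0683] [ 0.5001 -0.3274  0.3195]
```

```bash
python3 - <<'E'
from h import *
p_=np.load("w15.npz");p=p_["p"];c={k:p_[k] for k in("mtx","rvec","tvec")};d=p_["d"]
hsv=cv2.cvtColor(p,cv2.COLOR_RGB2HSV);print("blank",hsv[84,280:366:8].tolist())
R=cv2.Rodrigues(c["rvec"])[0]
w=lambda u,v:(R.T@(np.linalg.inv(c["mtx"])@[u,v,1]*d[v,u]-c["tvec"])).round(4)
print([w(u,v) for u,v in((320,84),(300,84),(340,84),(320,60),(320,110))])
for b in blobs(p,(18,90,25),(40,255,255),(270,170,380,270),20): print(cen(b),cv2.boundingRect(b),ray(c,cen(b),.009)[:2])
print(hsv[222,300:345:4].tolist())
m=cv2.inRange(hsv,np.array((18,110,40)),np.array((36,255,255)));m[:, :]=m
b=blobs(p,(18,110,40),(36,255,255),None,60)
print([(cen(x).round(),cv2.contourArea(x)) for x in b])
E
```

```text
blank [[22, 20, 141], [20, 16, 143], [24, 17, 149], [24, 18, 145], [20, 16, 148], [27, 15, 151], [21, 17, 147], [24, 18, 145], [21, 17, 148], [21, 18, 142], [24, 18, 139]]
[array([ 0.4556, -0.3276,  0.0402]), array([ 0.4554, -0.3426,  0.0389]), array([ 0.4557, -0.3127,  0.0405]), array([ 0.4394, -0.3276,  0.0403]), array([ 0.4737, -0.3276,  0.0388])]
[322.70222222 220.63452991] (310, 208, 26, 26) [ 0.566035   -0.32534312]
[[20, 16, 232], [22, 20, 230], [21, 23, 143], [25, 144, 129], [25, 159, 186], [25, 143, 137], [25, 148, 134], [25, 144, 135], [25, 139, 117], [23, 40, 140], [21, 24, 138], [19, 25, 142]]
[(array([320.,  85.]), 6739.5), (array([524., 406.]), 1625.0), (array([541., 350.]), 1452.5), (array([100., 350.]), 1435.5), (array([261.,  16.]), 1245.5), (array([323., 221.]), 465.0), (array([233., 115.]), 377.0), (array([206.,  86.]), 84.0)]
```

Lens blank undisturbed (top z 40 mm) and roll bedded (top z 75.5 mm). Now the yellow block at (0.566,-0.3253).

```bash
python3 -m inch '[[0,0.0012,0.02,0,0,0],[0,0,0.04,0,0,0],[0,0,0.04,0,0,0],[0,0,0.035,0,0,0],[0,0,0.015,0,0,0],[0,0,0,0,0,0],[0,0,0,0,0,0],[0,0,0,0,0,0]]' 0.045 12; python3 snap.py w16; python3 - <<'E'
from h import *
p_=np.load("w16.npz");p=p_["p"];c={k:p_[k] for k in("mtx","rvec","tvec")}
for b in blobs(p,(18,90,25),(40,255,255),(250,200,400,325),60): print(cen(b),cv2.boundingRect(b),ray(c,cen(b),.009)[:2])
E
```

```text
time: 39.37
eef_pos: [0.567, -0.3264, 0.033]
eef_rot: [-3.14, 0.002, 3.141]
ft_force: [0.7, 0.9, -0.2]
opening: 0.507
grip_force: 0.0
[ 0.567  -0.3264  0.033 ] [-3.1396e+00  2.3000e-03  3.1408e+00] [-0.7   0.81  1.28 -0.    1.05 -2.27]
tcp foot px [321.12235756 282.04106224]
[324.15163282 278.89048188] (301, 256, 47, 48) [ 0.56571752 -0.32485848]
```

```bash
python3 -m inch '[[0.001,0.0015,0.012,0,0,0],[0,0,0.009,0,0,0],[0,0,0,0,0,0],[0,0,0,0,0,0]]'; python3 -m inch '[[0,0,0,0,0,0],[0,0,0,0,0,0],[0,0,0,0,0,0],[0,0,0,0,0,0],[0,0,0,0,0,0],[0,0,0,0,0,0],[0,0,0,0,0,0],[0,0,0,0,0,0]]' 0.01 12
```

```text
time: 39.75
eef_pos: [0.5655, -0.3234, 0.0094]
eef_rot: [3.141, -0.001, -3.141]
ft_force: [0.2, 0.3, 0.4]
opening: 0.511
grip_force: 0.0
time: 40.42
eef_pos: [0.5656, -0.3236, 0.01]
eef_rot: [3.142, -0.0, -3.141]
ft_force: [-0.4, -0.7, 0.2]
opening: 0.251
grip_force: 11.9
```

```bash
python3 -m inch '[[0,0,0,0,0,0],[0,0,0,0,0,0],[0,0,-0.0025,0,0,0],[0,0,0,0,0,0],[0,0,0,0,0,0]]' 0.035 12; python3 -m inch '[[0,0,0,0,0,0],[0,0,0,0,0,0],[0,0,0,0,0,0],[0,0,0,0,0,0],[0,0,0,0,0,0],[0,0,0,0,0,0]]' 0.01 12; python3 -m inch '[[0,0,-0.01,0,0,0],[0,0,-0.03,0,0,0],[0,0,-0.04,0,0,0],[0,0,-0.04,0,0,0],[0,0,-0.03,0,0,0],[0.03,-0.008,0,0,0,0],[0.04,-0.012,0,0,0,0],[0.04,-0.012,0,0,0,0],[0.035,-0.01,0,0,0,0],[0.0145,-0.005,0,0,0,0],[0,0,0,0,0,0],[0,0,0,0,0,0],[0,0,0,0,0,0]]'; python3 snap.py w17; python3 - <<'E'
from h import *
p_=np.load("w17.npz");p=p_["p"];c={k:p_[k] for k in("mtx","rvec","tvec")}
for b in blobs(p,(18,90,25),(40,255,255),(200,120,440,330),60): print(cen(b),cv2.boundingRect(b),ray(c,cen(b),.03)[:2],ray(c,cen(b),.16)[:2])
E
```

```text
time: 40.83
eef_pos: [0.5657, -0.3237, 0.0128]
eef_rot: [-3.141, 0.0, -3.141]
ft_force: [0.9, 0.5, -1.1]
opening: 0.393
grip_force: 0.0
time: 41.33
eef_pos: [0.5656, -0.3236, 0.0125]
eef_rot: [3.142, -0.0, -3.141]
ft_force: [-0.2, -0.8, 1.1]
opening: 0.24
grip_force: 11.9
time: 42.42
eef_pos: [0.4072, -0.3705, 0.163]
eef_rot: [-3.141, 0.001, -3.141]
ft_force: [0.4, -0.2, -0.2]
opening: 0.246
grip_force: 11.9
[ 0.4072 -0.3705  0.163 ] [-3.1410e+00  7.0000e-04 -3.1409e+00] [-0.95  0.45  1.54  0.    1.16 -2.52]
tcp foot px [320.70206513 224.92750465]
[319.76836158 294.92224913] (234, 249, 181, 80) [ 0.46333139 -0.37120556] [ 0.40487045 -0.37098859]
[320.75521064 230.65587583] (302, 212, 39, 39) [ 0.40738781 -0.37043069] [ 0.37574309 -0.37058515]
[318.287304   207.61861406] (219, 202, 203, 13) [ 0.38865974 -0.37240086] [ 0.36599221 -0.37161093]
[399.63314711 322.53817505] (392, 314, 17, 16) [ 0.48914944 -0.30207796] [ 0.41831277 -0.33499689]
[241.61797753 322.49906367] (234, 314, 16, 16) [ 0.4892116  -0.43881819] [ 0.41834514 -0.40619151]
```

```bash
python3 -m inch '[[0,0,0.03,0,0,0],[0,0,0.04,0,0,0],[0,0,0.02,0,0,0],[0,0,0,0,0,0],[0,0,0,0,0,0],[0,0,0,0,0,0]]'; python3 snap.py w18; python3 - <<'E'
from h import *
p_=np.load("w18.npz");p=p_["p"];c={k:p_[k] for k in("mtx","rvec","tvec")}
for b in blobs(p,(18,90,25),(40,255,255),(240,200,400,325),60):
    x,y,w,h=cv2.boundingRect(b);print((x,y,w,h));b=b[:,0]
    for v in range(y+3,y+h,8):
        k=b[abs(b[:,1]-v)<=1][:,0]; print(v,k.min(),k.max(),(k.min()+k.max())/2)
    print("near edge pocket x",ray(c,(320,y),.03)[:2])
E
```

```text
time: 42.97
eef_pos: [0.4074, -0.3711, 0.0741]
eef_rot: [-3.14, 0.001, -3.141]
ft_force: [-0.4, 0.3, -0.3]
opening: 0.238
grip_force: 11.9
[ 0.4074 -0.3711  0.0741] [-3.1396e+00  1.4000e-03 -3.1405e+00] [-0.95  0.56  1.62  0.    0.96 -2.52]
tcp foot px [321.58164959 256.89903452]
(294, 243, 57, 82)
246 306 338 322.0
254 298 346 322.0
262 294 350 322.0
270 294 350 322.0
278 296 348 322.0
286 297 344 320.5
294 297 344 320.5
302 297 344 320.5
310 297 344 320.5
318 303 339 321.0
near edge pocket x [ 0.39286449 -0.37201602]
(240, 231, 160, 10)
234 305 396 350.5
near edge pocket x [ 0.38610558 -0.3720165 ]
(240, 314, 9, 11)
317 240 247 243.5
near edge pocket x [ 0.43560027 -0.37201303]
```

```bash
python3 -m inch '[[0,0.0005,0.014,0,0,0],[0,0,0.01,0,0,0],[0,0,0.003,0,0,0],[0,0,0,0,0,0],[0,0,0,0,0,0],[0,0,0,0,0,0]]'; python3 -m inch '[[0,0,0,0,0,0],[0,0,0,0,0,0],[0,0,0,0,0,0],[0,0,0,0,0,0],[0,0,-0.01,0,0,0],[0,0,-0.03,0,0,0],[0,0,-0.04,0,0,0],[0,0,-0.04,0,0,0],[0,0,-0.04,0,0,0],[0,0,-0.04,0,0,0],[0,0,0,0,0,0],[0,0,0,0,0,0],[0,0,0,0,0,0]]' 0.035 12; python3 snap.py w19; python3 - <<'E'
from h import *
p_=np.load("w19.npz");p=p_["p"];c={k:p_[k] for k in("mtx","rvec","tvec")};d=p_["d"];hsv=cv2.cvtColor(p,cv2.COLOR_RGB2HSV)
R=cv2.Rodrigues(c["rvec"])[0];v,u=np.mgrid[:480,:640];W=((np.stack([u,v,np.ones_like(u)],-1)@np.linalg.inv(c["mtx"]).T*d[...,None])-c["tvec"])@R
b=blobs(p,(18,90,25),(40,255,255),(270,150,370,270),60)
for x in b: print(cen(x),cv2.boundingRect(x),ray(c,cen(x),.03)[:2])
k=(np.hypot(W[...,0]-.407,W[...,1]+.371)<.02);Z=W[k]
h=Z[Z[:,2]>.042];print("top z",np.percentile(h[:,2],[50,90,98]).round(4),"xy of top",np.median(h,0).round(4),len(h), "extent",h.min(0).round(4),h.max(0).round(4))
E
```

```text
time: 43.52
eef_pos: [0.4066, -0.3704, 0.0462]
eef_rot: [-3.141, 0.001, -3.141]
ft_force: [-0.3, -0.3, -0.6]
opening: 0.239
grip_force: 11.9
time: 44.6
eef_pos: [0.4061, -0.3698, 0.2451]
eef_rot: [3.141, -0.001, -3.141]
ft_force: [0.5, 0.6, -0.2]
opening: 0.4
grip_force: 0.0
[ 0.4061 -0.3698  0.2451] [ 3.1409e+00 -5.0000e-04 -3.1414e+00] [-0.95  0.37  1.43 -0.    1.35 -2.52]
tcp foot px [320.22767351 208.9576401 ]
[319.76062802 213.04347826] (305, 198, 31, 31) [ 0.40682461 -0.37030037]
[318.85031447 195.00377358] (270, 192, 100, 8) [ 0.38817888 -0.37121235]
[295.89444444 243.89166667] (270, 232, 47, 38) [ 0.43988773 -0.39554726]
[341.61666667 242.50833333] (329, 228, 41, 42) [ 0.43841546 -0.34724686]
top z [0.2576 0.3275 0.3282] xy of top [ 0.4037 -0.374   0.2576] 1478 extent [ 0.3873 -0.3901  0.042 ] [ 0.4158 -0.3512  0.3289]
```

```bash
cat > fin.py <<'E'
from h import *
import sys
p_=np.load(sys.argv[1]);p=p_["p"];c={k:p_[k] for k in("mtx","rvec","tvec")};d=p_["d"]
R=cv2.Rodrigues(c["rvec"])[0];v,u=np.mgrid[:480,:640];W=((np.stack([u,v,np.ones_like(u)],-1)@np.linalg.inv(c["mtx"]).T*d[...,None])-c["tvec"])@R
W[d==0]=-9
for n,x,y,r,lo,hi in(("yblk",.407,-.371,.018,.041,.08),("blank",.458,-.328,.03,.038,.08),("roll",.461,-.4095,.036,.055,.1),("wheel",.4512,-.1997,.038,.041,.08),("stick",.4145,-.116,.034,.038,.08),("bblk",.4748,-.1187,.018,.041,.08),("redblk",.568,-.4085,.018,.008,.05)):
    Z=W[(np.hypot(W[...,0]-x,W[...,1]-y)<r)&(W[...,2]>lo)&(W[...,2]<hi)]
    if len(Z)<10: print(n,"-",len(Z));continue
    print(n,len(Z),"z",np.percentile(Z[:,2],[10,50,90,98]).round(4),"mid",((Z.max(0)+Z.min(0))/2)[:2].round(4),"size",np.ptp(Z,0)[:2].round(4))
E
python3 fin.py w19.npz
python3 -m inch '[[0,0.03,0,0,0,0],[-0.01,0.04,0,0,0,0],[-0.01,0.04,0,0,0,0],[-0.01,0.04,0,0,0,0],[-0.01,0.02,0,0,0,0],[0,0,0,0,0,0],[0,0,0,0,0,0],[0,0,0,0,0,0]]'; python3 snap.py w20; python3 fin.py w20.npz
```

```text
yblk 213 z [0.0455 0.0479 0.0491 0.0498] mid [ 0.4071 -0.3695] size [0.0151 0.0149]
blank 1229 z [0.0382 0.0388 0.0398 0.0403] mid [ 0.4568 -0.3282] size [0.0551 0.0585]
roll 2499 z [0.0676 0.0745 0.0756 0.0761] mid [ 0.4585 -0.4079] size [0.0611 0.0615]
wheel 3248 z [0.0472 0.0505 0.0526 0.0533] mid [ 0.4483 -0.1999] size [0.0632 0.0691]
stick 1499 z [0.0419 0.0432 0.0441 0.0447] mid [ 0.4132 -0.116 ] size [0.056  0.0675]
bblk 251 z [0.0427 0.0478 0.0493 0.0501] mid [ 0.4751 -0.1199] size [0.0158 0.0165]
redblk - 0
time: 45.32
eef_pos: [0.4459, -0.2006, 0.2447]
eef_rot: [3.141, -0.001, 3.142]
ft_force: [-0.4, 0.4, 0.3]
opening: 0.396
grip_force: 0.0
[ 0.4459 -0.2006  0.2447] [ 3.1408e+00 -1.5000e-03  3.1415e+00] [-0.66  0.24  1.6  -0.    1.3  -2.23]
tcp foot px [320.90143309 208.83341326]
yblk 272 z [0.0438 0.0483 0.0498 0.0504] mid [ 0.4076 -0.3694] size [0.0153 0.0151]
blank 1886 z [0.0383 0.0392 0.0404 0.041 ] mid [ 0.4569 -0.3276] size [0.0564 0.058 ]
roll 4131 z [0.0635 0.0752 0.0763 0.0769] mid [ 0.459  -0.4085] size [0.0619 0.0632]
wheel 3442 z [0.0486 0.051  0.0531 0.0537] mid [ 0.4516 -0.2005] size [0.0685 0.0676]
stick 1652 z [0.0422 0.0435 0.0445 0.0451] mid [ 0.416  -0.1162] size [0.0628 0.0676]
bblk 220 z [0.0441 0.0486 0.0499 0.0507] mid [ 0.4752 -0.1207] size [0.0148 0.0148]
redblk - 0
```

Every height matches a bedded part: blocks 48.5 mm, wheel 52 mm, stick 43 mm, roll 76 mm, blank 40 mm. The red block was last seen where it started, so I'm handing in.

```bash
python3 -c "
from bench import ctrl
print(ctrl.finish_job())"
```

```text
the job is handed in; nothing more can be done
None
```

Both kits are made up and handed in at about 45 s: depth readings put all five parts flat in their pockets with the lens blank in place, and the red block was where it started when last seen, just before the yellow block was picked up.

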